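# Change over the plaques in the spraying jig

## Robot

A 6-joint arm with a two-finger parallel gripper is mounted at the origin on the work surface. World frame = base frame: x ahead of the robot, y to its left, z up, the work surface at z = 0. Lengths are in m, angles in rad, forces in N, time in s.
With the tool pointing down it reaches from about 0.225 to 0.875 m from the base axis. Payload 3.4 kg.
Tool frame: the origin (TCP) lies on the mounting face of the last link; the fingertips stand 173 mm ahead of it and the grasp point (between the pads) lies 155 mm ahead of it; z points along the fingers, y is the line along which they close (so a half turn about z gives the same grasp; the last joint's range is limited). The gripper opens to 85 mm and grips with 20 to 120 N. Pads are 22 mm wide; open, the fingers measure 114 mm over their backs; the gripper's body (76 mm by 85 mm) begins 54 mm behind the grasp point. The pads swing forward as they close: fully open they stand 13 mm farther back than shut.
Start: joints at [-1.252, 0.276, 1.505, -0, 1.361, -0.121], TCP at [0.245, -0.52, 0.405] pointing down, gripper open.
Joint ranges: [-2.89, 2.89], [-0.75, 2.08], [0.22, 2.7], [-1.18, 4.32], [0.11, 2.71], [-2.7, 2.7]. Speed limits (rad/s): [2.57, 2.57, 3.14, 3.14, 3.14, 3.14].

## Interface

Orientations are given as a unit quaternion [w, x, y, z].
In Python, from rig import manip gives the robot as it stands.
- The arm moves only by the tool carry_out, never from a script. Its arguments are lists of equal length, an entry for each row: "linear": the shift along the world's x, y, z each as a share of 500 mm, from -1 to 1, a list of three; "angular": the turn, a rotation vector about the world's x, y, z each as a share of 0.08 rad, from -1 to 1, a list of three; "hand": the opening, from 0 (shut) to 1 (fully open). In form: {"linear": [[x, y, z], ...], "angular": [[rx, ry, rz], ...], "hand": [hand, ...]}. A call has 1 to 8 rows; each row shifts and turns the commanded pose from where the row before left it; what a row does not reach is not made up. A row lasts 1/12 s, in which the tool goes at most 41.7 mm and 7.16 degrees, less where a joint would pass 70% of its speed; a pose out of reach is approached as far as the arm can. A call with a number of a shift or a turn outside -1 to 1 is refused whole. A call with a gripper value outside its range is refused whole. The fingers move at their own pace and stop on an object; "force" is the grip in N (left out, the last holds). Time passes only in rows, so rows that do not move let the fingers close. It gives the time, the measured TCP pose, the force, the opening and the grip force at its end, in the units of the state.
- manip.get_state(): the state, without advancing time (a new reading comes with each control period).
- manip.get_image(name): name is "scene" or "top" or "wrist"; returns the picture (420x560x3 uint8, red, green, blue); there is no depth.
- manip.camera_params(name): a dict with "fx", "fy", "cx", "cy" (pixels), "view" (4x4, takes a point from world to camera coordinates); the wrist camera has in their place "hand_eye" (4x4, takes a point from camera to tool coordinates, whose origin is the TCP and whose axes are the flange's). Camera axes: x right, y down, z forward; pixel columns grow to the right and rows downward; lengths in m; the calibration is good to about 2 mm. The wrist camera is an equidistant fisheye: a pixel r from the principal point sees the ray r / f radians off the axis. A picture is of the moment at which its call begins: read the wrist's pose just before it. camera_params takes no time and is no camera call.
- manip.sign_off(): hands the job in; it is judged then, once.
The state is a dict: "clock": time; "qpos": joint angles; "qd": joint speeds; "effort": joint torques, N m; "position": TCP position; "ee_rot": TCP orientation; "contact_force": force on the tool from outside, world axes, zero at the start; "moment": the same for the moment, N m; "width": finger opening in m; "gripper_force": force on a finger pad.
Only numpy, scipy, OpenCV 4.12 (cv2) and the standard library are available. Lean on these libraries where they do the work, as an engineer would, in place of code of your own. Each camera call takes 0.05 s, during which the arm holds its last target. There are 200 camera calls.

## Task

Flip the red cam lever up to free the jig's fence, draw the fence back and lay the finished blue plaque flat, face up, on the middle of the wire drying rack. Then load every bare wood plaque flat in the jig with its 70 mm side along the back stop, packed in one row without gaps from the side stop, flush against the back stop, close the fence tight against the row and press the cam lever fully down to lock it. Knock over none of the jars, the squeeze bottle or the bird figure.

Things in the scene. Friction and masses are not known exactly. Their poses are not given: they have to be found in the camera images.
- jig: The spraying jig, fixed on the bench: a grey base plate 210 x 270 mm, 12 mm thick, with a fence and two stops. Origin on the bench under the jig; +x points from the fence to the back stop, +y to the side stop; the plate spans x -115..95, y -135..135 mm; its -y end has no stop.
- back_stop (a point): Middle of the inner face's top edge of the dark steel back stop, a bar 240 mm along the jig's y; inner face at x = +70 mm of the jig, top at z = 21 mm (9 mm above the plate).
- side_stop (a point): Middle of the inner face's top edge of the dark steel side stop, a bar 85 mm along the jig's x at the +y end; inner face at y = +115 mm of the jig, top at z = 21 mm (9 mm above the plate).
- fence (a joint): Slide of the aluminium fence (bar 30 mm in x, 220 mm in y, top at z = 42 mm) across the jig's plate, in m: 0 = its face is 50 mm from the back stop, 0.005 = it touches 55 mm deep plaques that lie against the back stop, 0.09 = fully drawn back (towards -x of the jig). Stiff while the cam lever lies down; about 8 N moves it when free.
- fence_knob (a point): Grip point on the black upright knob (24 mm diameter, from z = 42 to 78 mm, this point at z = 62 mm) on top of the fence, on its -y half; moves with the fence. Push or pull it along the jig's x.
- cam_lever (a joint): Angle of the red cam lever on the fence, in rad: 0 = lying down level, pointing to the jig's -x (fence locked); 1.4 = stood up nearly upright (fence free). It stays where it is left and takes about 6 N at its end.
- lever_grip (a point): Point on the lever's axis, 90 mm from its hinge; the lever is a red round bar 14 mm in diameter that ends 12 mm beyond this point.
- lever_hinge (a point): The lever's hinge on top of the fence, at z = 60 mm; the hinge axis runs along the jig's y.
- painted: The finished plaque, blue with a yellow line on top, 55 mm (its x) x 70 mm (its y) x 20 mm; origin at the centre of its underside. It starts clamped in the jig.
- rack: Wire drying rack, fixed, 130 mm (x) x 110 mm (y), flat wire top at z = 40 mm; origin on the bench under its centre.
- blank_a: A bare light wood plaque, 55 mm (its x) x 70 mm (its y) x 20 mm, 60 g; origin at the centre of its underside. Two or three of these are present.
- blank_b: A bare light wood plaque, 55 mm (its x) x 70 mm (its y) x 20 mm, 60 g; origin at the centre of its underside. Two or three of these are present.
- blank_c: A bare light wood plaque, 55 mm (its x) x 70 mm (its y) x 20 mm, 60 g; origin at the centre of its underside. Two or three of these are present.
- jar_red: Standing paint jar with a red cap, 48 mm diameter, 65 mm tall; origin at the centre of its foot. Not part of the job.
- jar_white: Standing paint jar with a white cap, 48 mm diameter, 65 mm tall; origin at the centre of its foot. Not part of the job.
- jar_green: Standing paint jar with a green cap, 48 mm diameter, 65 mm tall; origin at the centre of its foot. Not part of the job.
- squeeze_bottle: Standing terracotta-coloured squeeze bottle, 64 mm diameter, 150 mm tall; origin at the centre of its foot. Not part of the job.
- bird_figure: Small white plaster bird on a dark round foot 68 mm in diameter, 95 mm tall; origin at the centre of its foot. Not part of the job.
Not all that is in view belongs to the job. Of the things shaped like the painted, the blue one is meant. Leave any purple look-alike of the blank_b alone.

How it is judged:
By the outcome, as a careful person would: the job done as asked, in the order asked, and still so for the second after the job is handed in, with the robot touching nothing.
Of blank_a, blank_b, blank_c only 2 to 3 are there at a start; the rules pass over those that are not, and their reading is None.
At some moment in a run one of blank_a, blank_b, blank_c may be knocked a few centimetres aside while the robot is not near it.
Once in a run the grip may slacken for a moment while it holds something.
It also fails if it takes over 210 s, if anything falls off the work surface, if the arm or the gripper's body presses on something with over 40 N, if the wrist force passes 120 N, or if a joint passes its speed limit or range.

## Working session

There is one attempt and no reset: what is moved stays moved. The work goes in short steps, Python scripts to look and compute and a tool call to move; the robot and the scene stay as the last step left them, time stands still between calls to the robot, and variables do not carry over. Pictures are saved under pics/ and viewed, at most 14 in all, crops included, and the job is handed in when it is done.

Besides the shell and the picture viewer there is one more tool, called after "Call:" as a command line: name --argument value ..., lists and objects as JSON in quotes. carry_out: Moves the arm, as the interface text tells. Its arguments: {"type":"object","properties":{"linear":{"type":"array"},"angular":{"type":"array"},"hand":{"type":"array"},"force":{"type":"number"}},"required":["linear","angular","hand"]}

```bash
ls; mkdir -p pics; cat > h.py <<'E'
import numpy as np, cv2
from rig import manip
from scipy.spatial.transform import Rotation as R
def snap(n,f):
    im=manip.get_image(n); cv2.imwrite('pics/'+f+'.png',im[:,:,::-1]); return im
def ray(n,u,v):
    p=manip.camera_params(n)
    V=np.array(p['view']); d=np.array([(u-p['cx'])/p['fx'],(v-p['cy'])/p['fy'],1.])
    return -V[:3,:3].T@V[:3,3], V[:3,:3].T@d
def onz(n,u,v,z):
    c,d=ray(n,u,v); return c+d*(z-c[2])/d[2]
def proj(n,P):
    p=manip.camera_params(n);V=np.array(p['view']);q=V[:3,:3]@np.array(P)+V[:3,3]
    return p['fx']*q[0]/q[2]+p['cx'],p['fy']*q[1]/q[2]+p['cy']
E
python3 - <<'E'
from h import *
np.set_printoptions(precision=4,suppress=True)
a=snap('scene','s0');b=snap('top','t0')
for n in('scene','top','wrist'):print(n,manip.camera_params(n))
print(manip.get_state())
E
```

```text
pics
scene {'fx': 389.0487035533642, 'fy': 389.0487035533642, 'cx': 274.46435897408486, 'cy': 209.94617492734076, 'view': array([[ 0.578 ,  0.816 , -0.0024, -0.2501],
       [ 0.6971, -0.4953, -0.5184, -0.3896],
       [-0.4242,  0.298 , -0.8552,  1.4847],
       [ 0.    ,  0.    ,  0.    ,  1.    ]])}
top {'fx': 482.7282907387362, 'fy': 482.7282907387362, 'cx': 280.44132454786376, 'cy': 208.6513698542617, 'view': array([[-0.0055, -1.    ,  0.0067, -0.0857],
       [-0.9991,  0.0053, -0.0411,  0.5265],
       [ 0.041 , -0.0069, -0.9991,  1.2246],
       [ 0.    ,  0.    ,  0.    ,  1.    ]])}
wrist {'fx': 325.19226210127806, 'fy': 325.19226210127806, 'cx': 280.4280178598868, 'cy': 207.74739956398753, 'hand_eye': array([[-0.0005, -0.9629, -0.27  ,  0.0683],
       [ 1.    , -0.0005,  0.0001,  0.0005],
       [-0.0003, -0.27  ,  0.9629,  0.0312],
       [ 0.    ,  0.    ,  0.    ,  1.    ]])}
{'clock': 0.1, 'qpos': array([-1.252 ,  0.2765,  1.506 , -0.    ,  1.3607, -0.121 ]), 'qd': array([-0.0003, -0.0007, -0.0025,  0.0005, -0.0009, -0.0002]), 'effort': array([  0.0011, -41.7699, -24.6404,  -0.0002,   0.0058,   0.    ]), 'position': array([ 0.2447, -0.5201,  0.4039]), 'ee_rot': array([-0.0008,  0.9759,  0.2181, -0.0001]), 'contact_force': array([-0.7326, -0.2636,  0.041 ]), 'moment': array([-0.0512,  0.0047, -0.0404]), 'gripper_force': 0.0, 'width': 0.08510921587697545}
```

View pics/t0.png

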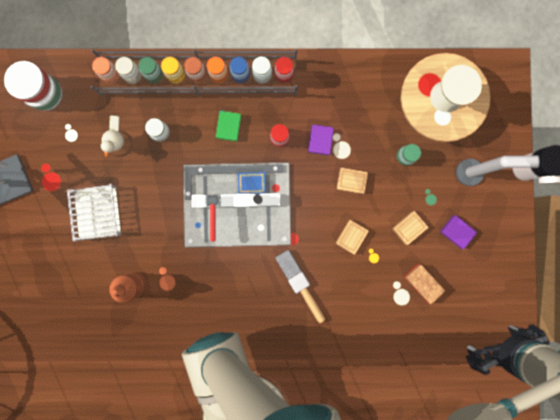

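View pics/s0.png

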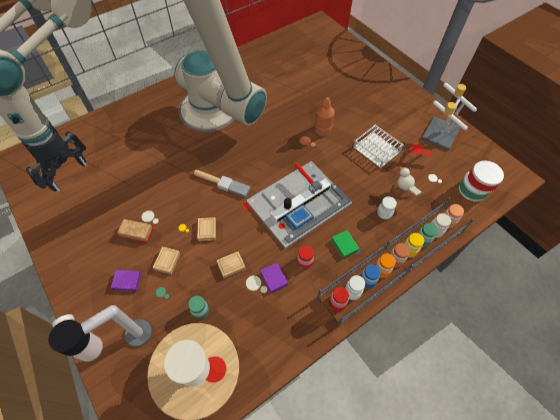

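Top view: the jig is at (237,205) with the blue plaque at (251,184) and the red lever at (213,222). The light blanks are at (352,180), (352,237) and (410,228). The rack is at (95,212), and the brown thing at (425,283) looks like a decoy. I'll zoom in.

```bash
python3 - <<'E'
from h import *
b=cv2.imread('pics/t0.png')
A=cv2.resize(b[150:260,170:310],None,fx=5.7,fy=5.7,interpolation=cv2.INTER_CUBIC)[:598]
cv2.imwrite('pics/c1.png',A[:,:798])
A=cv2.resize(b[155:310,320:480],None,fx=3.8,fy=3.8,interpolation=cv2.INTER_CUBIC)
cv2.imwrite('pics/c2.png',A[:598])
E
```

```text
(no output)
```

View pics/c1.png

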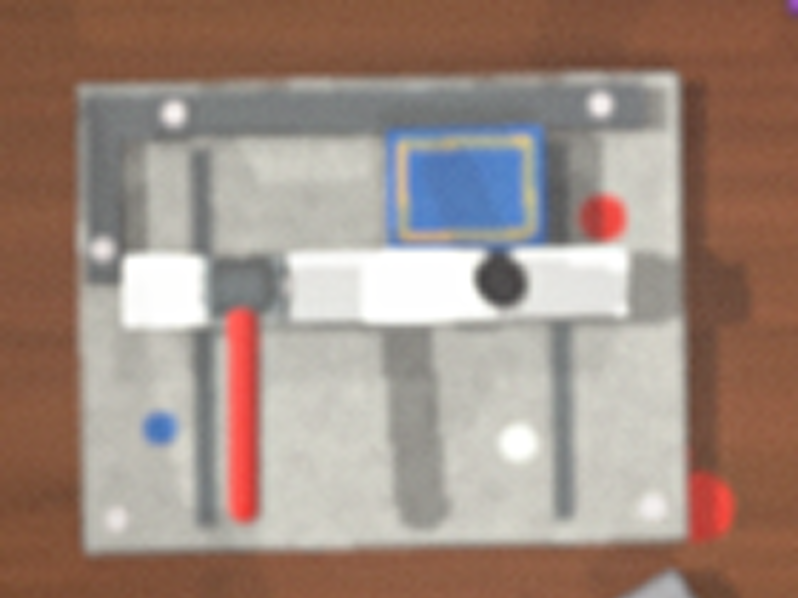

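View pics/c2.png

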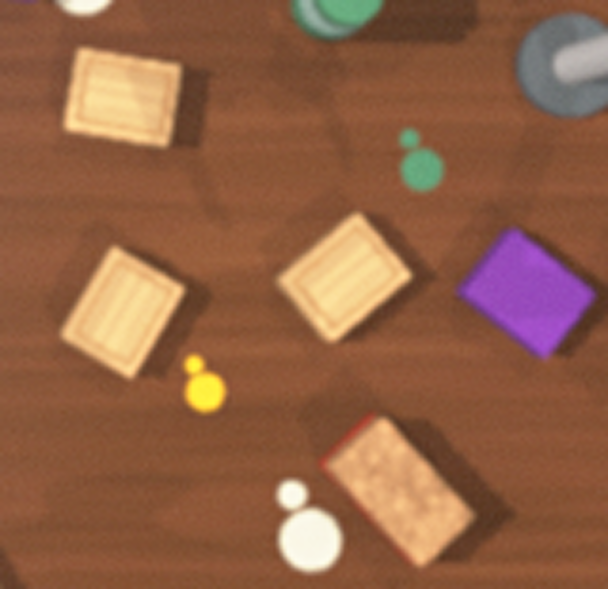

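The jig is nearly aligned with the world axes, with three light blanks to its right and a sponge with a red end as a decoy. Next I measure the poses.

```bash
cat >> h.py <<'E'
def rects(n,im,kind,z,amin=150):
    h=cv2.cvtColor(im,cv2.COLOR_RGB2HSV)
    lo,hi={'wood':((10,50,165),(28,150,255)),'blue':((100,120,90),(125,255,255)),'purple':((130,100,60),(155,255,255)),'red':((0,170,120),(8,255,255))}[kind]
    m=cv2.inRange(h,lo,hi); m=cv2.morphologyEx(m,cv2.MORPH_CLOSE,np.ones((5,5)))
    out=[]
    for c in cv2.findContours(m,cv2.RETR_EXTERNAL,cv2.CHAIN_APPROX_NONE)[0]:
        if cv2.contourArea(c)<amin: continue
        w=np.array([onz(n,*q,z)[:2] for q in c[:,0]],np.float32)
        (cx,cy),(a,b),t=cv2.minAreaRect(w*1000)
        if a>b: a,b,t=b,a,t+90   # t: direction of short side
        t=(t+90)%180-90
        out.append([round(v,1) for v in(cx,cy,a,b,t)]+[c[:,0].mean(0).round()])
    return out
E
python3 - <<'E'
from h import *
np.set_printoptions(precision=4,suppress=True)
b=cv2.imread('pics/t0.png')[:,:,::-1].copy()
C=[(78,88),(680,72),(85,552),(688,540)]
W=[onz('top',u/5.7+170-.4,v/5.7+150-.4,.012) for u,v in C]
print(np.array(W)); 
for k,z in(('wood',.02),('blue',.032),('purple',.02),('red',.06)): print(k); [print(r) for r in rects('top',b,k,z)]
g=cv2.cvtColor(b,cv2.COLOR_RGB2HSV)
TL,TR,BL,BR=W
yd=((TL-TR)+(BL-BR))[:2]; psi=np.arctan2(-yd[0],yd[1]); print('psi',psi)
c=np.mean(W,0)[:2]; o=c+ .01*np.array([np.cos(psi),np.sin(psi)]);print('jig',o)
print('knob',onz('top',500/5.7+169.6,278/5.7+149.6,.078),'lever end',onz('top',243/5.7+169.6,515/5.7+149.6,.06),onz('top',238/5.7+169.6,318/5.7+149.6,.06))
s=b[175:250,60:130]; m=(s.min(2)>150).astype(np.uint8); p=np.argwhere(m)[:,::-1]+[60,175]
p=p[(p[:,0]<125)];w=np.array([onz('top',*q,.04)[:2] for q in p],np.float32); print('rack',cv2.minAreaRect(w*1000))
for q in((113,290),(124,288),(113,143),(157,129),(280,133),(409,154)): print(q,onz('top',*q,.06))
E
```

```text
[[ 0.6392  0.16    0.012 ]
 [ 0.6452 -0.1109  0.012 ]
 [ 0.431   0.1563  0.012 ]
 [ 0.4348 -0.1132  0.012 ]]
wood
[79.8, -761.5, 60.6, 94.0, 58.8, array([547., 383.])]
[63.0, 51.9, 68.5, 195.7, -51.9, array([228., 392.])]
[281.4, -166.4, 19.4, 95.4, -60.5, array([312., 305.])]
[310.9, -391.4, 41.3, 61.6, -86.7, array([400., 294.])]
[333.3, -452.7, 52.3, 94.5, -47.4, array([425., 284.])]
[453.4, -268.8, 58.6, 72.4, 58.5, array([352., 237.])]
[475.8, -417.3, 58.3, 74.3, 39.2, array([410., 228.])]
[597.4, -270.6, 58.4, 72.8, -10.6, array([352., 180.])]
[886.7, 358.6, 57.2, 68.9, -0.2, array([106.,  67.])]
[811.2, -511.8, 224.4, 228.7, 89.8, array([446.,  97.])]
blue
[590.3, -14.5, 30.4, 45.4, -0.2, array([251., 183.])]
[891.8, 16.4, 38.2, 41.3, 89.9, array([238.,  65.])]
purple
[464.7, -540.5, 59.2, 75.4, -39.2, array([458., 232.])]
[702.6, -191.8, 58.2, 72.9, 81.4, array([320., 139.])]
red
[606.1, 476.4, 46.5, 67.1, -89.2, array([ 49., 177.])]
[713.9, -85.7, 42.1, 42.2, 44.9, array([279., 132.])]
[836.6, -455.3, 40.8, 56.7, 53.9, array([428.,  83.])]
[881.8, -99.0, 39.9, 40.4, 89.8, array([284.,  65.])]
psi 0.018101781880987204
jig [0.5475 0.0232]
knob [ 0.5485 -0.0322  0.078 ] lever end [0.4482 0.0793 0.06  ] [0.5329 0.0815 0.06  ]Traceback (most recent call last):
  File "<stdin>", line 14, in <module>
  File "h.py", line 11, in onz
    c,d=ray(n,u,v); return c+d*(z-c[2])/d[2]
        ~~~^^^^^^^
  File "h.py", line 7, in ray
    p=manip.camera_params(n)
ValueError: time passes only in moves, steps and waits
```

```bash
sed -i 's/manip.camera_params(n)/P(n)/' h.py; cat >> h.py <<'E'
import functools
P=functools.lru_cache()(lambda n: manip.camera_params(n))
E
python3 - <<'E'
from h import *
np.set_printoptions(precision=4,suppress=True)
b=cv2.imread('pics/t0.png')[:,:,::-1].copy()
s=b[175:250,60:130]; m=(s.min(2)>150).astype(np.uint8); p=np.argwhere(m)[:,::-1]+[60,175]
p=p[(p[:,0]<125)];w=np.array([onz('top',*q,.04)[:2] for q in p],np.float32); print('rack',cv2.minAreaRect(w*1000))
for q in((113,290),(124,288),(113,143),(157,129),(280,133),(409,154)): print(q,onz('top',*q,.06))
A=cv2.resize(b[170:310,55:195],None,fx=4.2,fy=4.2,interpolation=cv2.INTER_CUBIC)
s=cv2.imread('pics/s0.png'); B=cv2.resize(s[155:250,235:355],None,fx=5,fy=5)
B=cv2.resize(s[90:245,235:435],None,fx=3.8,fy=3.8,interpolation=cv2.INTER_CUBIC)
cv2.imwrite('pics/c3.png',A[:,:,::-1]); cv2.imwrite('pics/c4.png',B)
E
```

```text
rack ((519.6354370117188, 377.8284912109375), (127.92940521240234, 121.85565948486328), 7.0156025886535645)
(113, 290) [0.3278 0.3208 0.06  ]
(124, 288) [0.3325 0.2941 0.06  ]
(113, 143) [0.6883 0.3239 0.06  ]
(157, 129) [0.7226 0.2157 0.06  ]
(280, 133) [ 0.7114 -0.0881  0.06  ]
(409, 154) [ 0.6577 -0.407   0.06  ]
```

View pics/c3.png

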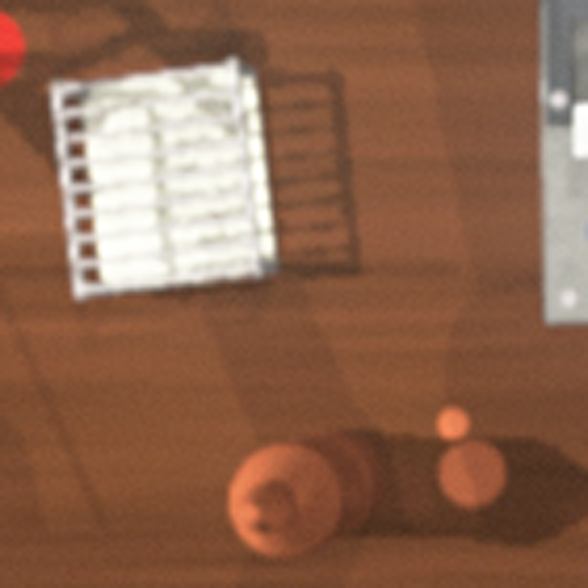

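View pics/c4.png

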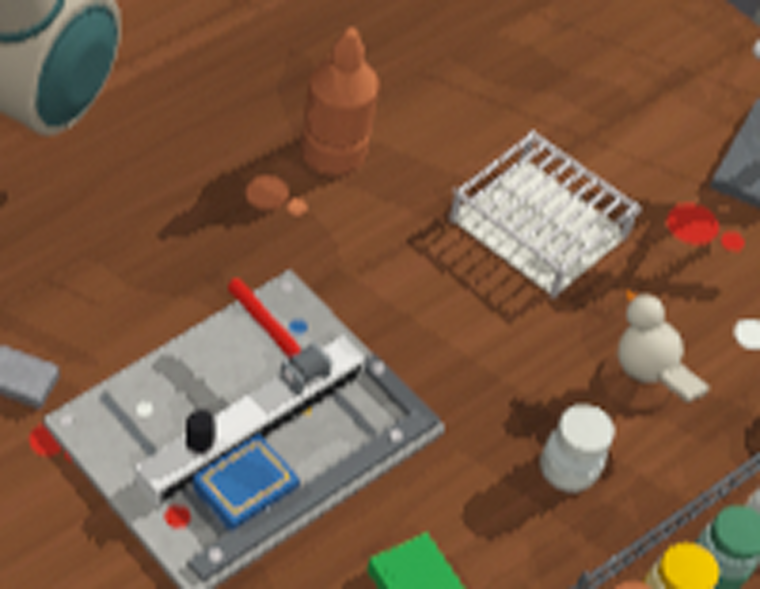

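The rack is a wire frame with its top at crop corners (52,85), (238,62), (78,296) and (270,270). The squeeze bottle is standing at (124,288). The lever lies down pointing to -x. I'll move above its end.

Call:
carry_out --linear '[[0.018,0.05,0],[0.018,0.05,0],[0.018,0.05,0],[0.018,0.05,0],[0.018,0.05,0],[0.018,0.05,0],[0.018,0.05,0],[0.018,0.05,0]]' --angular '[[0,0,-0.22],[0,0,-0.22],[0,0,-0.22],[0,0,-0.22],[0,0,-0.22],[0,0,-0.22],[0,0,-0.22],[0,0,-0.22]]' --hand '[1,1,1,1,1,1,1,1]'

```text
clock: 0.77
position: [0.3169, -0.3189, 0.4044]
ee_rot: [-0.0, 0.989, 0.148, -0.0]
contact_force: [0.1, -0.8, -0.4]
width: 0.0856
gripper_force: 0.0
```

Call:
carry_out --linear '[[0.018,0.05,0],[0.018,0.05,0],[0.018,0.05,0],[0.018,0.05,0],[0.018,0.05,0],[0.018,0.05,0],[0.018,0.05,0],[0.018,0.05,0]]' --angular '[[0,0,-0.22],[0,0,-0.22],[0,0,-0.22],[0,0,-0.22],[0,0,-0.22],[0,0,-0.22],[0,0,-0.22],[0,0,-0.22]]' --hand '[1,1,1,1,1,1,1,1]'

```text
clock: 1.43
position: [0.3888, -0.1189, 0.4045]
ee_rot: [-0.0, 0.997, 0.079, -0.0]
contact_force: [0.5, -0.4, -0.7]
width: 0.0855
gripper_force: 0.0
```

Call:
carry_out --linear '[[0.018,0.05,0],[0.018,0.05,0],[0.018,0.05,0],[0.018,0.05,0],[0.018,0.05,0],[0.018,0.05,0],[0.018,0.05,0],[0.018,0.05,0]]' --angular '[[0,0,-0.22],[0,0,-0.22],[0,0,-0.22],[0,0,-0.22],[0,0,-0.22],[0,0,-0.22],[0,0,-0.22],[0,0,-0.22]]' --hand '[1,1,1,1,1,1,1,1]'

```text
clock: 2.1
position: [0.4608, 0.0811, 0.4044]
ee_rot: [0.0, 1.0, 0.008, -0.0]
contact_force: [0.4, 1.0, -1.0]
width: 0.0852
gripper_force: 0.0
```

Call:
carry_out --linear '[[-0.006,-0.003,-0.054],[0,0,-0.054],[0,0,-0.054],[0,0,-0.054],[0,0,-0.054],[0,0,-0.054],[0,0,-0.054],[0,0,0]]' --angular '[[0,0,0],[0,0,0],[0,0,0],[0,0,0],[0,0,0],[0,0,0],[0,0,0],[0,0,0]]' --hand '[0.6,0.6,0.6,0.6,0.6,0.6,0.6,0.6]'

```text
clock: 2.77
position: [0.4553, 0.0781, 0.2115]
ee_rot: [0.0, 1.0, 0.009, -0.005]
contact_force: [-1.4, 0.3, 0.8]
width: 0.051
gripper_force: 0.0
```

Call:
carry_out --linear '[[0,0,0],[0,0,0],[0,0,0],[0,0,0],[0,0,0],[0,0,0],[0,0,0],[0,0,0]]' --angular '[[0,0,0],[0,0,0],[0,0,0],[0,0,0],[0,0,0],[0,0,0],[0,0,0],[0,0,0]]' --hand '[0,0,0,0,0,0,0,0]' --force 40

```text
clock: 3.43
position: [0.4586, 0.0762, 0.2175]
ee_rot: [0.003, 1.0, 0.01, 0.002]
contact_force: [0.1, -11.7, -0.3]
width: 0.0127
gripper_force: 38.9
```

Call:
carry_out --linear '[[0.001,-0.007,0.018],[0.0026,0,0.018],[0.0045,0,0.0174],[0.006,0,0.017],[0.008,0,0.0162],[0.0092,0,0.0154],[0.011,0.0005,0.0142],[0.0122,0.0005,0.0132]]' --angular '[[0,0,0],[0,0,0],[0,0,0],[0,0,0],[0,0,0],[0,0,0],[0,0,0],[0,0,0]]' --hand '[0,0,0,0,0,0,0,0]'

```text
clock: 4.1
position: [0.4842, 0.0753, 0.2804]
ee_rot: [0.0, 1.0, 0.009, -0.002]
contact_force: [0.2, 1.3, -10.3]
width: 0.0124
gripper_force: 39.3
```

Call:
carry_out --linear '[[0.0136,0.0005,0.012],[0.0146,0.0005,0.0104],[0.0156,0.0005,0.0088],[0.0164,0.0005,0.0074],[0.0172,0.0005,0.0056],[0.0174,0,0.004],[0.012,0,0.0014],[0,0,0]]' --angular '[[0,0,0],[0,0,0],[0,0,0],[0,0,0],[0,0,0],[0,0,0],[0,0,0],[0,0,0]]' --hand '[0,0,0,0,0,0,0,0]'

```text
clock: 4.77
position: [0.539, 0.0763, 0.3057]
ee_rot: [0.0, 1.0, 0.009, -0.001]
contact_force: [-3.5, -0.4, -1.4]
width: 0.0124
gripper_force: 39.5
```

Call:
carry_out --linear '[[0,0,0],[0,0,0],[0,0,0],[0,0,0.04],[0,0,0.06],[0,0,0.06],[0,0,0],[0,0,0]]' --angular '[[0,0,0],[0,0,0],[0,0,0],[0,0,0],[0,0,0],[0,0,0],[0,0,0],[0,0,0]]' --hand '[0.6,0.6,0.6,0.6,0.6,0.6,0.6,0.6]'

```text
clock: 5.43
position: [0.5393, 0.0765, 0.3881]
ee_rot: [0.0, 1.0, 0.009, 0.004]
contact_force: [-0.0, -0.1, -0.5]
width: 0.0512
gripper_force: 0.0
```

```bash
python3 - <<'E'
from h import *
a=snap('scene','s1')
A=cv2.resize(a[140:250,235:365],None,fx=5,fy=5)[:,:,::-1]; cv2.imwrite('pics/c5.png',A)
print([onz('top',u/4.2+54.6,v/4.2+169.6,.04).round(4) for u,v in((52,85),(238,62),(78,296),(270,270),(159.5,178))])
E
```

```text
[array([0.5747, 0.4443, 0.04  ]), array([0.5878, 0.3341, 0.04  ]), array([0.4494, 0.4274, 0.04  ]), array([0.4641, 0.3141, 0.04  ]), array([0.519, 0.38 , 0.04 ])]
```

View pics/c5.png

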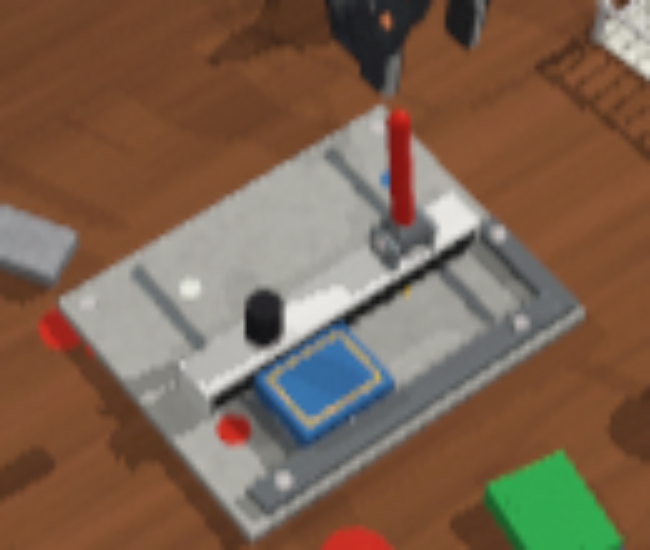

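The lever is upright. Now the fence knob: grip it and pull the fence back.

Call:
carry_out --linear '[[0.004,-0.055,0],[0.004,-0.055,0],[0.004,-0.055,0],[0.006,-0.055,0],[0,0,-0.07],[0,0,-0.07],[0,0,-0.07],[0,0,-0.07]]' --angular '[[0,0,0],[0,0,0],[0,0,0],[0,0,0],[0,0,0],[0,0,0],[0,0,0],[0,0,0]]' --hand '[0.7,0.7,0.7,0.7,0.7,0.7,0.7,0.7]'

```text
clock: 6.15
position: [0.5466, -0.0338, 0.2429]
ee_rot: [-0.0, 1.0, 0.008, -0.0]
contact_force: [-0.5, -0.3, -0.8]
width: 0.0594
gripper_force: 0.0
```

Call:
carry_out --linear '[[0,0,-0.054],[0,0,0],[0,0,0],[0,0,0],[0,0,0],[0,0,0],[0,0,0],[0,0,0]]' --angular '[[0,0,0],[0,0,0],[0,0,0],[0,0,0],[0,0,0],[0,0,0],[0,0,0],[0,0,0]]' --hand '[0.7,0.7,0,0,0,0,0,0]' --force 60

```text
clock: 6.82
position: [0.5478, -0.0336, 0.2194]
ee_rot: [0.0, 1.0, 0.009, 0.001]
contact_force: [-0.1, 0.5, 3.1]
width: 0.0225
gripper_force: 59.1
```

Call:
carry_out --linear '[[-0.014,0,0],[-0.014,0,0],[-0.014,-0.001,0],[-0.014,0,0],[-0.014,0,0],[-0.014,-0.001,0],[-0.014,0,0],[-0.014,0,0]]' --angular '[[0,0,0],[0,0,0],[0,0,0],[0,0,0],[0,0,0],[0,0,0],[0,0,0],[0,0,0]]' --hand '[0,0,0,0,0,0,0,0]'

```text
clock: 7.48
position: [0.494, -0.0345, 0.2194]
ee_rot: [0.0, 1.0, 0.008, 0.005]
contact_force: [8.7, 1.8, -2.4]
width: 0.0225
gripper_force: 59.6
```

Call:
carry_out --linear '[[-0.014,0,0],[-0.014,0,0],[-0.014,-0.001,0],[-0.014,0,0],[0,0,0],[0,0,0],[0,0,0],[0,0,0]]' --angular '[[0,0,0],[0,0,0],[0,0,0],[0,0,0],[0,0,0],[0,0,0],[0,0,0],[0,0,0]]' --hand '[0,0,0,0,0,0.7,0.7,0.7]'

```text
clock: 8.15
position: [0.4629, -0.035, 0.2181]
ee_rot: [0.0, 1.0, 0.009, -0.001]
contact_force: [-0.2, -0.2, -0.4]
width: 0.058
gripper_force: 0.0
```

Call:
carry_out --linear '[[0,0,0.05],[0,0,0.07],[0,0,0.07],[0,0,0.07],[0,0,0.05],[-0.04,-0.05,0],[-0.04,-0.05,0],[0,0,0]]' --angular '[[0,0,0],[0,0,0],[0,0,0],[0,0,0],[0,0,0],[0,0,0],[0,0,0],[0,0,0]]' --hand '[0.7,0.7,0.7,0.7,0.7,1,1,1]'

```text
clock: 8.82
position: [0.4205, -0.0872, 0.3734]
ee_rot: [0.001, 1.0, 0.008, -0.002]
contact_force: [-0.3, 0.6, 0.1]
width: 0.0857
gripper_force: 0.0
```

```bash
python3 - <<'E'
from h import *
b=snap('top','t1')
for k,z in(('wood',.02),('blue',.032)): [print(k,r) for r in rects('top',b,k,z) if 400<r[0]<720 and -460<r[1]<200]
A=cv2.resize(b[130:270,170:330],None,fx=4.2,fy=4.2,interpolation=cv2.INTER_CUBIC)[:,:,::-1]; cv2.imwrite('pics/c6.png',A)
E
```

```text
wood [453.5, -268.9, 57.8, 71.9, 58.7, array([352., 237.])]
wood [475.7, -417.4, 57.3, 73.6, 39.1, array([410., 228.])]
wood [597.3, -270.9, 57.4, 72.9, -10.3, array([352., 180.])]
blue [585.2, -14.5, 40.4, 45.4, -0.3, array([251., 184.])]
```

View pics/c6.png

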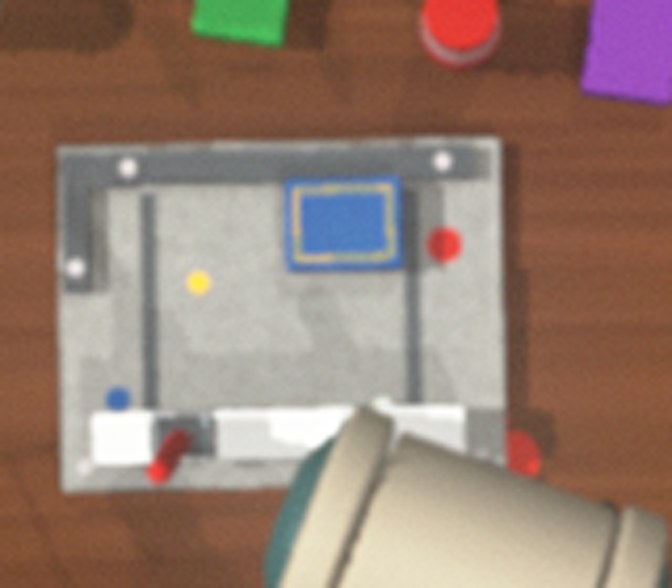

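The fence is back and the painted plaque is loose at crop (343,224). I'll pick it up with the fingers along y.

Call:
carry_out --linear '[[0.056,0.0235,0],[0.056,0.0235,0],[0.056,0.0235,0],[0.056,0.0235,0],[0.056,0.0235,0],[0.056,0.0235,0],[0,0,-0.06],[0,0,-0.06]]' --angular '[[0,0,0],[0,0,0],[0,0,0],[0,0,0],[0,0,0],[0,0,0],[0,0,0],[0,0,0]]' --hand '[1,1,1,1,1,1,1,1]'

```text
clock: 9.53
position: [0.5942, -0.0129, 0.3132]
ee_rot: [0.0, 1.0, 0.01, 0.002]
contact_force: [-0.6, 0.2, -1.3]
width: 0.0851
gripper_force: 0.0
```

Call:
carry_out --linear '[[0,0,-0.06],[0,0,-0.06],[0,0,-0.06],[0,0,-0.04],[0,0,-0.02],[0,0,-0.02],[0,0,0],[0,0,0]]' --angular '[[0,0,0],[0,0,0],[0,0,0],[0,0,0],[0,0,0],[0,0,0],[0,0,0],[0,0,0]]' --hand '[1,1,1,1,1,1,1,1]'

```text
clock: 10.2
position: [0.5919, -0.0144, 0.1835]
ee_rot: [0.0, 1.0, 0.009, 0.0]
contact_force: [-0.0, 0.5, 0.6]
width: 0.085
gripper_force: 0.0
```

```bash
python3 - <<'E'
from h import *
a=snap('scene','s2')
print(manip.get_state()['position'],manip.get_state()['contact_force'])
A=cv2.resize(a[120:260,225:385],None,fx=4.2,fy=4.2,interpolation=cv2.INTER_CUBIC)[:,:,::-1]; cv2.imwrite('pics/c7.png',A)
E
```

```text
[ 0.59215632 -0.01447013  0.18417562] [ 0.31443772 -0.53054934  0.11276679]
```

View pics/c7.png

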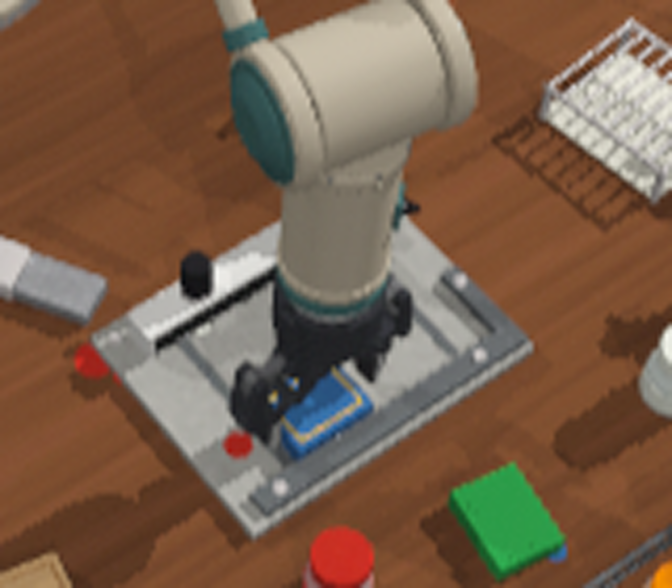

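The fingers straddle the blue plaque at about (325,410). I'll lower slightly and close.

Call:
carry_out --linear '[[-0.006,-0.003,-0.008],[0,0,0],[0,0,0],[0,0,0],[0,0,0],[0,0,0],[0,0,0],[0,0,0]]' --angular '[[0,0,0],[0,0,0],[0,0,0],[0,0,0],[0,0,0],[0,0,0],[0,0,0],[0,0,0]]' --hand '[1,0.7,0.7,0.7,0.7,0.7,0.7,0.7]' --force 50

```text
clock: 10.92
position: [0.5883, -0.0162, 0.1802]
ee_rot: [0.0, 1.0, 0.009, 0.0]
contact_force: [-2.4, -1.0, 6.5]
width: 0.0684
gripper_force: 57.9
```

Call:
carry_out --linear '[[0,0,0],[0,0,0.02],[0,0,0.04],[0,0,0.06],[0,0,0.06],[0,0,0.06],[0,0,0.02],[0,0,0]]' --angular '[[0,0,0],[0,0,0],[0,0,0],[0,0,0],[0,0,0],[0,0,0],[0,0,0],[0,0,0]]' --hand '[0.7,0.7,0.7,0.7,0.7,0.7,0.7,0.7]'

```text
clock: 11.58
position: [0.5895, -0.0161, 0.3129]
ee_rot: [0.001, 1.0, 0.009, 0.004]
contact_force: [0.9, 0.5, -1.4]
width: 0.0689
gripper_force: 57.1
```

```bash
python3 - <<'E'
from h import *
for n,u,v,z in(('scene',378.2,144.1,.04),('scene',299.8,216,.032),('top',251.5,183.2,.032),('top',92.7,212.2,.04)): print(n,onz(n,u,v,z).round(4))
E
```

```text
scene [0.527  0.3703 0.04  ]
scene [ 0.5955 -0.0195  0.032 ]
top [ 0.5898 -0.0158  0.032 ]
top [0.5185 0.3797 0.04  ]
```

Call:
carry_out --linear '[[-0.0116,0.0655,0.02],[-0.0116,0.0655,0.02],[-0.0116,0.0655,0],[-0.0116,0.0655,0],[-0.0116,0.0655,0],[-0.0116,0.0655,0],[-0.0116,0.0655,0],[-0.0116,0.0655,0]]' --angular '[[0,0,0.132],[0,0,0.132],[0,0,0.132],[0,0,0.132],[0,0,0.132],[0,0,0.132],[0,0,0.132],[0,0,0.132]]' --hand '[0.7,0.7,0.7,0.7,0.7,0.7,0.7,0.7]'

```text
clock: 12.25
position: [0.541, 0.2473, 0.327]
ee_rot: [0.001, 0.999, 0.051, -0.002]
contact_force: [0.6, 0.3, -1.2]
width: 0.0685
gripper_force: 57.1
```

Call:
carry_out --linear '[[-0.0116,0.0655,0],[-0.0116,0.0655,0],[-0.0116,0.0655,0],[-0.0116,0.0655,0],[0,0,-0.04],[0,0,-0.06],[0,0,-0.06],[0,0,0]]' --angular '[[0,0,0.132],[0,0,0.132],[0,0,0.132],[0,0,0.132],[0,0,0],[0,0,0],[0,0,0],[0,0,0]]' --hand '[0.7,0.7,0.7,0.7,0.7,0.7,0.7,0.7]'

```text
clock: 12.92
position: [0.5157, 0.3756, 0.2411]
ee_rot: [0.003, 0.997, 0.072, -0.007]
contact_force: [-0.7, 0.6, -1.8]
width: 0.0691
gripper_force: 57.1
```

Call:
carry_out --linear '[[0,0,0],[0,0,0],[0,0,0]]' --angular '[[0,0,0],[0,0,0],[0,0,0]]' --hand '[0.7,0.7,0.7]'

```text
clock: 13.17
position: [0.5197, 0.3771, 0.2508]
ee_rot: [-0.001, 0.997, 0.072, 0.001]
contact_force: [-0.1, 0.7, 0.7]
width: 0.0688
gripper_force: 57.1
```

Lower 41 mm slowly.

Call:
carry_out --linear '[[0,0,-0.03],[0,0,-0.02],[0,0,-0.015],[0,0,-0.01],[0,0,-0.006],[0,0,0],[0,0,0],[0,0,0]]' --angular '[[0,0,0],[0,0,0],[0,0,0],[0,0,0],[0,0,0],[0,0,0],[0,0,0],[0,0,0]]' --hand '[0.7,0.7,0.7,0.7,0.7,0.7,0.7,0.7]'

```text
clock: 13.83
position: [0.519, 0.377, 0.209]
ee_rot: [-0.0, 0.997, 0.072, 0.0]
contact_force: [0.5, -0.3, 0.1]
width: 0.0688
gripper_force: 57.2
```

Call:
carry_out --linear '[[0,0,-0.003],[0,0,-0.002],[0,0,0],[0,0,0]]' --angular '[[0,0,0],[0,0,0],[0,0,0],[0,0,0]]' --hand '[0.7,0.7,0.7,0.7]'

```text
clock: 14.17
position: [0.519, 0.3771, 0.2083]
ee_rot: [-0.0, 0.997, 0.072, 0.001]
contact_force: [-0.8, -1.5, 8.1]
width: 0.0686
gripper_force: 58.3
```

Call:
carry_out --linear '[[0,0,0],[0,0,0],[0,0,0],[0,0,0.03],[0,0,0.06],[0,0,0.07],[0,0,0.07],[0,0,0.07]]' --angular '[[0,0,0],[0,0,0],[0,0,0],[0,0,0],[0,0,0],[0,0,0],[0,0,0],[0,0,0]]' --hand '[1,1,1,1,1,1,1,1]'

```text
clock: 14.83
position: [0.5187, 0.3768, 0.3572]
ee_rot: [0.0, 0.997, 0.072, -0.001]
contact_force: [0.7, 0.3, -0.2]
width: 0.0852
gripper_force: 0.0
```

Call:
carry_out --linear '[[0.0078,-0.0648,0],[0.0078,-0.0648,0],[0.0078,-0.0648,0],[0.0078,-0.0648,0],[0.0078,-0.0648,0],[0.0078,-0.0648,0],[0.0078,-0.0648,0],[0.0078,-0.0648,0]]' --angular '[[0,0,0.777],[0,0,0.777],[0,0,0.777],[0,0,0.777],[0,0,0.777],[0,0,0.777],[0,0,0.777],[0,0,0.777]]' --hand '[1,1,1,1,1,1,1,1]'

```text
clock: 15.5
position: [0.5499, 0.1162, 0.356]
ee_rot: [0.0, 0.949, 0.317, -0.0]
contact_force: [1.2, -0.3, 0.8]
width: 0.0852
gripper_force: 0.0
```

Call:
carry_out --linear '[[0.0078,-0.0648,0],[0.0078,-0.0648,0],[0.0078,-0.0648,0],[0.0078,-0.0648,0],[0.0078,-0.0648,0],[0.0078,-0.0648,0],[0.0078,-0.0648,0],[0.0078,-0.0648,0]]' --angular '[[0,0,0.777],[0,0,0.777],[0,0,0.777],[0,0,0.777],[0,0,0.777],[0,0,0.777],[0,0,0.777],[0,0,0.777]]' --hand '[1,1,1,1,1,1,1,1]'

```text
clock: 16.17
position: [0.5812, -0.1431, 0.3559]
ee_rot: [-0.0, 0.841, 0.54, -0.0]
contact_force: [0.8, -0.4, 0.6]
width: 0.0853
gripper_force: 0.0
```

Call:
carry_out --linear '[[0.0078,-0.0648,0],[0.0078,-0.0648,0],[0.0078,-0.0648,0],[0.0078,-0.0648,0],[0,0,0],[0,0,0]]' --angular '[[0,0,0.777],[0,0,0.777],[0,0,0.777],[0,0,0.777],[0,0,0],[0,0,0]]' --hand '[1,1,1,1,1,1]'

```text
clock: 16.67
position: [0.5968, -0.2729, 0.3552]
ee_rot: [-0.001, 0.77, 0.638, -0.0]
contact_force: [-0.6, 0.5, 0.1]
width: 0.0859
gripper_force: 0.0
```

```bash
python3 - <<'E'
from h import *
np.set_printoptions(precision=4,suppress=True)
s=manip.get_state();print(s['position'],s['qpos'],s['ee_rot'])
b=snap('top','t2')
for k,z in(('wood',.02),('blue',.06)): [print(k,r) for r in rects('top',b,k,z) if 400<r[0]<720 and -460<r[1]<500]
a=snap('scene','s3'); [print('scene',k,r) for k,z in(('wood',.02),('blue',.06)) for r in rects('scene',a,k,z) if 400<r[0]<720 and -460<r[1]<500]
E
```

```text
[ 0.5968 -0.2729  0.3552] [-0.535   0.4259  1.3979  0.0002  1.3188 -0.3482] [-0.0005  0.77    0.6381 -0.0001]
wood [500.3, -433.5, 73.7, 140.5, 58.0, array([412., 217.])]
wood [601.3, -266.8, 71.8, 136.9, 38.0, array([353., 177.])]
blue [521.5, 374.1, 49.7, 61.1, 8.7, array([ 93., 211.])]
scene wood [599.7, -275.3, 55.3, 68.6, -10.0, array([230., 263.])]
scene wood [478.5, -421.8, 55.4, 70.6, 40.5, array([166., 259.])]
scene wood [456.1, -273.2, 54.5, 70.3, 58.9, array([205., 229.])]
scene blue [527.2, 369.2, 57.6, 77.6, 8.1, array([379., 140.])]
```

Plaque on the rack at (93,211). Blank at (0.597,-0.2725): descend and grip.

Call:
carry_out --linear '[[0,0,-0.06],[0,0,-0.06],[0,0,-0.06],[0,0,-0.06],[0,0,-0.06],[0,0,-0.03],[0,0,-0.02],[0,0,-0.014]]' --angular '[[0,0,0],[0,0,0],[0,0,0],[0,0,0],[0,0,0],[0,0,0],[0,0,0],[0,0,0]]' --hand '[1,1,1,1,1,1,1,1]'

```text
clock: 17.43
position: [0.5968, -0.2696, 0.1732]
ee_rot: [-0.001, 0.768, 0.64, -0.0]
contact_force: [0.2, -0.4, 0.1]
width: 0.0853
gripper_force: 0.0
```

Call:
carry_out --linear '[[0,0,0],[0,0,0],[0,0,0],[0,0,0],[0,0,0],[0,0,0],[0,0,0],[0,0,0]]' --angular '[[0,0,0],[0,0,0],[0,0,0],[0,0,0],[0,0,0],[0,0,0],[0,0,0],[0,0,0]]' --hand '[0.5,0.5,0.5,0.5,0.5,0.5,0.5,0.5]' --force 50

```text
clock: 18.1
position: [0.5975, -0.2714, 0.1761]
ee_rot: [0.002, 0.769, 0.639, 0.001]
contact_force: [-0.5, 0.1, 6.7]
width: 0.0539
gripper_force: 55.5
```

Call:
carry_out --linear '[[0,0,0.02],[0,0,0.05],[0,0,0.06],[0,0,0.06],[0,0,0.06],[0,0,0.05],[0,0,0],[0,0,0]]' --angular '[[0,0,0],[0,0,0],[0,0,0],[0,0,0],[0,0,0],[0,0,0],[0,0,0],[0,0,0]]' --hand '[0.5,0.5,0.5,0.5,0.5,0.5,0.5,0.5]'

```text
clock: 18.77
position: [0.5969, -0.2712, 0.3266]
ee_rot: [0.002, 0.769, 0.639, 0.001]
contact_force: [0.4, -0.2, 0.0]
width: 0.0539
gripper_force: 54.8
```

Call:
carry_out --linear '[[-0.0053,0.0608,0],[-0.0053,0.0608,0],[-0.0053,0.0608,0],[-0.0053,0.0608,0],[-0.0053,0.0608,0],[-0.0053,0.0608,0],[-0.0053,0.0608,0],[-0.0053,0.0608,0]]' --angular '[[0,0,0.211],[0,0,0.211],[0,0,0.211],[0,0,0.211],[0,0,0.211],[0,0,0.211],[0,0,0.211],[0,0,0.211]]' --hand '[0.5,0.5,0.5,0.5,0.5,0.5,0.5,0.5]'

```text
clock: 19.43
position: [0.5745, -0.0264, 0.3223]
ee_rot: [-0.002, 0.724, 0.69, -0.001]
contact_force: [0.4, -0.8, -1.6]
width: 0.0534
gripper_force: 54.7
```

Call:
carry_out --linear '[[-0.0053,0.0608,0],[-0.0053,0.0608,0],[-0.0053,0.0608,0],[-0.0053,0.0608,0],[0,0,0],[0,0,0],[0,0,0],[0,0,0]]' --angular '[[0,0,0.211],[0,0,0.211],[0,0,0.211],[0,0,0.211],[0,0,0],[0,0,0],[0,0,0],[0,0,0]]' --hand '[0.5,0.5,0.5,0.5,0.5,0.5,0.5,0.5]'

```text
clock: 20.1
position: [0.565, 0.0928, 0.3234]
ee_rot: [-0.0, 0.701, 0.713, -0.001]
contact_force: [0.4, -0.2, -0.6]
width: 0.0536
gripper_force: 54.7
```

Call:
carry_out --linear '[[0,0,-0.06],[0,0,-0.06],[0,0,-0.06],[0,0,-0.04],[0,0,-0.02],[0,0,-0.02],[0,0,0],[0,0,0]]' --angular '[[0,0,0],[0,0,0],[0,0,0],[0,0,0],[0,0,0],[0,0,0],[0,0,0],[0,0,0]]' --hand '[0.5,0.5,0.5,0.5,0.5,0.5,0.5,0.5]'

```text
clock: 20.77
position: [0.5656, 0.0933, 0.1946]
ee_rot: [0.0, 0.701, 0.714, 0.0]
contact_force: [-0.0, -0.2, -1.1]
width: 0.0536
gripper_force: 54.7
```

Call:
carry_out --linear '[[0,0,-0.004],[0,0,-0.004],[0,0,0],[0,0,0]]' --angular '[[0,0,0],[0,0,0],[0,0,0],[0,0,0]]' --hand '[0.5,0.5,0.5,0.5]'

```text
clock: 21.1
position: [0.5652, 0.0938, 0.1908]
ee_rot: [0.0, 0.7, 0.714, 0.0]
contact_force: [-0.1, 0.5, -0.3]
width: 0.0538
gripper_force: 54.7
```

Call:
carry_out --linear '[[0,0.004,0],[0,0.004,0],[0,0.004,0],[0,0.003,0],[0,0,0],[0,0,0]]' --angular '[[0,0,0],[0,0,0],[0,0,0],[0,0,0],[0,0,0],[0,0,0]]' --hand '[0.5,0.5,0.5,0.5,0.5,0.5]'

```text
clock: 21.6
position: [0.5651, 0.1014, 0.1902]
ee_rot: [0.0, 0.7, 0.714, 0.0]
contact_force: [0.2, 0.0, -0.9]
width: 0.0537
gripper_force: 54.7
```

Call:
carry_out --linear '[[0,0.004,0],[0,0,0],[0,0,0]]' --angular '[[0,0,0],[0,0,0],[0,0,0]]' --hand '[0.5,0.5,0.5]'

```text
clock: 21.85
position: [0.5651, 0.1033, 0.1902]
ee_rot: [0.0, 0.7, 0.714, 0.0]
contact_force: [0.4, -0.2, -0.6]
width: 0.0537
gripper_force: 54.7
```

Call:
carry_out --linear '[[0,0.003,0],[0,0,0],[0,0,0]]' --angular '[[0,0,0],[0,0,0],[0,0,0]]' --hand '[0.5,0.5,0.5]'

```text
clock: 22.1
position: [0.5651, 0.1045, 0.1902]
ee_rot: [0.0, 0.7, 0.714, -0.0]
contact_force: [-0.2, -1.5, -0.6]
width: 0.0535
gripper_force: 54.7
```

Call:
carry_out --linear '[[0,0.003,0],[0,0,0],[0,0,0]]' --angular '[[0,0,0],[0,0,0],[0,0,0]]' --hand '[0.5,0.5,0.5]'

```text
clock: 22.35
position: [0.5651, 0.105, 0.1903]
ee_rot: [0.001, 0.7, 0.714, -0.001]
contact_force: [-0.8, -6.1, 0.1]
width: 0.0536
gripper_force: 54.8
```

Call:
carry_out --linear '[[0,0.003,0],[0,0,0],[0,0,0]]' --angular '[[0,0,0],[0,0,0],[0,0,0]]' --hand '[0.5,0.5,0.5]'

```text
clock: 22.6
position: [0.5651, 0.1055, 0.1904]
ee_rot: [0.002, 0.7, 0.714, -0.002]
contact_force: [-0.4, -11.0, 0.9]
width: 0.0539
gripper_force: 54.9
```

Call:
carry_out --linear '[[0,-0.004,0],[0,0,-0.004],[0,0,-0.002],[0,0,0],[0,0,0]]' --angular '[[0,0,0],[0,0,0],[0,0,0],[0,0,0],[0,0,0]]' --hand '[0.5,0.5,0.5,0.5,0.5]'

```text
clock: 23.02
position: [0.5652, 0.1049, 0.188]
ee_rot: [0.001, 0.7, 0.714, -0.0]
contact_force: [-1.8, -7.4, 6.4]
width: 0.0538
gripper_force: 55.3
```

Call:
carry_out --linear '[[0,0,0],[0,0,0],[0,0,0.04],[0,0,0.06],[0,0,0.06],[0,0,0.07],[0,0,0.07],[0,0,0]]' --angular '[[0,0,0],[0,0,0],[0,0,0],[0,0,0],[0,0,0],[0,0,0],[0,0,0],[0,0,0]]' --hand '[0.78,0.78,0.78,0.78,0.78,0.78,1,1]'

```text
clock: 23.68
position: [0.5672, 0.1067, 0.3445]
ee_rot: [0.004, 0.7, 0.714, 0.006]
contact_force: [2.0, -0.2, 0.6]
width: 0.0854
gripper_force: 0.0
```

Call:
carry_out --linear '[[-0.016,-0.0536,0],[-0.016,-0.0536,0],[-0.016,-0.0536,0],[-0.016,-0.0536,0],[-0.016,-0.0536,0],[-0.016,-0.0536,0],[-0.016,-0.0536,0]]' --angular '[[0,0,0.897],[0,0,0.897],[0,0,0.897],[0,0,0.897],[0,0,0.897],[0,0,0.897],[0,0,0.897]]' --hand '[1,1,1,1,1,1,1]'

```text
clock: 24.27
position: [0.5087, -0.0824, 0.3369]
ee_rot: [-0.0, 0.499, 0.866, 0.001]
contact_force: [1.0, -0.6, -0.1]
width: 0.0856
gripper_force: 0.0
```

Call:
carry_out --linear '[[-0.016,-0.0536,0],[-0.016,-0.0536,0],[-0.016,-0.0536,0],[-0.016,-0.0536,0],[-0.016,-0.0536,0],[-0.016,-0.0536,0],[-0.016,-0.0536,0],[0,0,0]]' --angular '[[0,0,0.897],[0,0,0.897],[0,0,0.897],[0,0,0.897],[0,0,0.897],[0,0,0.897],[0,0,0.897],[0,0,0]]' --hand '[1,1,1,1,1,1,1,1]'

```text
clock: 24.93
position: [0.4526, -0.2732, 0.3369]
ee_rot: [0.001, 0.271, 0.963, -0.001]
contact_force: [-0.2, -0.3, -0.0]
width: 0.0853
gripper_force: 0.0
```

```bash
cat > look.py <<'E'
from h import *; import sys
np.set_printoptions(precision=4,suppress=True)
s=manip.get_state();print(s['position'],s['qpos'],s['ee_rot'])
for n in('top','scene'):
    b=snap(n,n+sys.argv[1])
    for k,z in(('wood',.02),('wood',.032)): [print(n,z,r) for r in rects(n,b,k,z) if 400<r[0]<720 and -520<r[1]<500]
E
python3 look.py 5
```

```text
[ 0.4526 -0.2732  0.3369] [-0.6741  0.2545  1.7124 -0.0017  1.1724 -1.6958] [ 0.0007  0.2708  0.9626 -0.0012]
top 0.02 [428.7, -425.3, 158.9, 198.1, -29.1, array([408., 243.])]
top 0.02 [565.4, 105.7, 58.6, 71.2, -0.0, array([204., 193.])]
top 0.032 [429.1, -421.9, 157.4, 196.2, -29.1, array([408., 243.])]
top 0.032 [564.5, 103.8, 58.1, 70.5, -0.0, array([204., 193.])]
scene 0.02 [478.5, -421.9, 55.8, 70.3, 40.0, array([166., 259.])]
scene 0.02 [456.0, -273.3, 54.5, 71.1, 59.2, array([206., 228.])]
scene 0.02 [560.8, 106.1, 56.8, 67.5, 1.6, array([324., 191.])]
scene 0.032 [485.0, -422.0, 55.1, 69.5, 40.0, array([166., 259.])]
scene 0.032 [462.8, -275.1, 53.9, 70.3, 59.2, array([206., 228.])]
scene 0.032 [566.4, 100.0, 56.2, 66.7, 1.6, array([324., 191.])]
```

Call:
carry_out --linear '[[0.002,0.006,-0.06],[0,0,-0.06],[0,0,-0.06],[0,0,-0.06],[0,0,-0.04],[0,0,-0.02],[0,0,-0.016],[0,0,0]]' --angular '[[0,0,0],[0,0,0],[0,0,0],[0,0,0],[0,0,0],[0,0,0],[0,0,0],[0,0,0]]' --hand '[1,1,1,1,1,1,1,1]'

```text
clock: 25.7
position: [0.4542, -0.2655, 0.1783]
ee_rot: [-0.001, 0.27, 0.963, 0.001]
contact_force: [0.0, -0.3, -0.2]
width: 0.0853
gripper_force: 0.0
```

Call:
carry_out --linear '[[0,0,0],[0,0,0],[0,0,0],[0,0,0],[0,0,0],[0,0,0],[0,0,0],[0,0,0]]' --angular '[[0,0,0],[0,0,0],[0,0,0],[0,0,0],[0,0,0],[0,0,0],[0,0,0],[0,0,0]]' --hand '[0.5,0.5,0.5,0.5,0.5,0.5,0.5,0.5]' --force 50

```text
clock: 26.37
position: [0.4546, -0.2669, 0.1809]
ee_rot: [0.002, 0.27, 0.963, -0.001]
contact_force: [-0.5, 1.0, 6.3]
width: 0.0535
gripper_force: 53.1
```

Call:
carry_out --linear '[[0,0,0.02],[0,0,0.05],[0,0,0.06],[0,0,0.06],[0,0,0.06],[0,0,0.05],[0,0,0],[0,0,0]]' --angular '[[0,0,0],[0,0,0],[0,0,0],[0,0,0],[0,0,0],[0,0,0],[0,0,0],[0,0,0]]' --hand '[0.5,0.5,0.5,0.5,0.5,0.5,0.5,0.5]'

```text
clock: 27.03
position: [0.4541, -0.2665, 0.3315]
ee_rot: [0.002, 0.27, 0.963, -0.001]
contact_force: [-0.4, -0.2, -1.8]
width: 0.0532
gripper_force: 52.8
```

Call:
carry_out --linear '[[0.016,0.0415,0],[0.016,0.0415,0],[0.016,0.0415,0],[0.016,0.0415,0],[0.016,0.0415,0],[0.016,0.0415,0],[0.016,0.0415,0]]' --angular '[[0,0,-0.897],[0,0,-0.897],[0,0,-0.897],[0,0,-0.897],[0,0,-0.897],[0,0,-0.897],[0,0,-0.897]]' --hand '[0.5,0.5,0.5,0.5,0.5,0.5,0.5]'

```text
clock: 27.62
position: [0.5096, -0.1199, 0.3276]
ee_rot: [-0.002, 0.503, 0.865, -0.0]
contact_force: [-0.7, 0.0, -0.9]
width: 0.0533
gripper_force: 52.8
```

Call:
carry_out --linear '[[0.016,0.0415,0],[0.016,0.0415,0],[0.016,0.0415,0],[0.016,0.0415,0],[0.016,0.0415,0],[0.016,0.0415,0],[0.016,0.0415,0],[0,0,0]]' --angular '[[0,0,-0.897],[0,0,-0.897],[0,0,-0.897],[0,0,-0.897],[0,0,-0.897],[0,0,-0.897],[0,0,-0.897],[0,0,0]]' --hand '[0.5,0.5,0.5,0.5,0.5,0.5,0.5,0.5]'

```text
clock: 28.28
position: [0.5665, 0.0272, 0.3276]
ee_rot: [-0.002, 0.7, 0.714, 0.0]
contact_force: [0.1, -0.6, -0.8]
width: 0.0535
gripper_force: 52.8
```

Call:
carry_out --linear '[[0,0,0],[0,0,-0.06],[0,0,-0.06],[0,0,-0.06],[0,0,-0.04],[0,0,-0.03],[0,0,0],[0,0,0]]' --angular '[[0,0,0],[0,0,0],[0,0,0],[0,0,0],[0,0,0],[0,0,0],[0,0,0],[0,0,0]]' --hand '[0.5,0.5,0.5,0.5,0.5,0.5,0.5,0.5]'

```text
clock: 28.95
position: [0.5652, 0.0232, 0.2032]
ee_rot: [-0.001, 0.7, 0.714, -0.001]
contact_force: [0.5, -0.3, 0.3]
width: 0.0538
gripper_force: 52.8
```

```bash
python3 look.py 6
```

```text
[0.5652 0.0232 0.2032] [-0.0818  0.4458  1.8014 -0.0005  0.8978 -0.1002] [-0.0012  0.7005  0.7137 -0.0012]
top 0.02 [475.5, -417.2, 57.3, 73.0, 39.1, array([410., 228.])]
top 0.02 [513.7, 173.2, 16.8, 97.7, 75.5, array([177., 214.])]
top 0.02 [613.9, 77.8, 99.1, 163.4, -4.4, array([217., 173.])]
top 0.032 [475.5, -413.9, 56.7, 72.3, 39.1, array([410., 228.])]
top 0.032 [513.3, 170.7, 16.6, 96.7, 75.5, array([177., 214.])]
top 0.032 [612.5, 76.2, 98.1, 161.8, -4.4, array([217., 173.])]
scene 0.02 [478.3, -421.6, 55.7, 69.7, 40.1, array([165., 259.])]
scene 0.02 [555.6, 21.6, 54.8, 54.8, 1.2, array([301., 202.])]
scene 0.02 [561.3, 113.0, 53.7, 55.5, -88.6, array([327., 191.])]
scene 0.032 [484.8, -421.7, 55.1, 68.9, 40.1, array([165., 259.])]
scene 0.032 [561.2, 16.4, 54.2, 54.2, 1.2, array([301., 202.])]
scene 0.032 [566.9, 106.7, 53.1, 54.9, -88.6, array([327., 191.])]
```

Call:
carry_out --linear '[[0,0,-0.01],[0,0,-0.008],[0,0,0],[0,0.004,0],[0,0.004,0],[0,0.004,0],[0,0,0],[0,0,0]]' --angular '[[0,0,0],[0,0,0],[0,0,0],[0,0,0],[0,0,0],[0,0,0],[0,0,0],[0,0,0]]' --hand '[0.5,0.5,0.5,0.5,0.5,0.5,0.5,0.5]'

```text
clock: 29.72
position: [0.5661, 0.0303, 0.1954]
ee_rot: [0.0, 0.7, 0.714, 0.0]
contact_force: [0.5, 0.5, -0.6]
width: 0.0532
gripper_force: 52.9
```

Call:
carry_out --linear '[[0,0.004,0],[0,0,0],[0,0,0]]' --angular '[[0,0,0],[0,0,0],[0,0,0]]' --hand '[0.5,0.5,0.5]'

```text
clock: 29.97
position: [0.566, 0.0322, 0.1952]
ee_rot: [0.0, 0.7, 0.714, 0.0]
contact_force: [-0.1, 0.2, -2.0]
width: 0.0535
gripper_force: 52.9
```

Call:
carry_out --linear '[[0,0.004,0],[0,0,0],[0,0,0]]' --angular '[[0,0,0],[0,0,0],[0,0,0]]' --hand '[0.5,0.5,0.5]'

```text
clock: 30.22
position: [0.5661, 0.0339, 0.1953]
ee_rot: [0.0, 0.7, 0.714, -0.0]
contact_force: [-0.0, -1.7, 0.2]
width: 0.0535
gripper_force: 52.9
```

Call:
carry_out --linear '[[0,0.004,0],[0,0,0],[0,0,0]]' --angular '[[0,0,0],[0,0,0],[0,0,0]]' --hand '[0.5,0.5,0.5]'

```text
clock: 30.47
position: [0.5662, 0.0345, 0.1954]
ee_rot: [0.001, 0.7, 0.714, -0.001]
contact_force: [0.6, -6.8, 0.6]
width: 0.0534
gripper_force: 53.0
```

Call:
carry_out --linear '[[0,-0.003,-0.002],[0,0,-0.003],[0,0,0],[0,0,0],[0,0,0],[0,0,0.04],[0,0,0.06],[0,0,0.06]]' --angular '[[0,0,0],[0,0,0],[0,0,0],[0,0,0],[0,0,0],[0,0,0],[0,0,0],[0,0,0]]' --hand '[0.5,0.5,0.5,0.78,0.78,0.78,0.78,0.78]'

```text
clock: 31.13
position: [0.5655, 0.0352, 0.2725]
ee_rot: [-0.002, 0.7, 0.714, -0.001]
contact_force: [1.6, -0.9, 0.4]
width: 0.067
gripper_force: 0.0
```

Call:
carry_out --linear '[[0,0,0.07],[0,0,0.06],[-0.0113,-0.0565,0],[-0.0113,-0.0565,0],[-0.0113,-0.0565,0],[-0.0113,-0.0565,0],[-0.0113,-0.0565,0],[-0.0113,-0.0565,0]]' --angular '[[0,0,0],[0,0,0],[0,0,0.52],[0,0,0.52],[0,0,0.52],[0,0,0.52],[0,0,0.52],[0,0,0.52]]' --hand '[1,1,1,1,1,1,1,1]'

```text
clock: 31.8
position: [0.5317, -0.1354, 0.3376]
ee_rot: [-0.0, 0.605, 0.796, 0.001]
contact_force: [-0.4, -0.2, 0.0]
width: 0.0854
gripper_force: 0.0
```

Call:
carry_out --linear '[[-0.0113,-0.0565,0],[-0.0113,-0.0565,0],[-0.0113,-0.0565,0],[-0.0113,-0.0565,0],[-0.0113,-0.0565,0],[-0.0113,-0.0565,0],[-0.0113,-0.0565,0],[-0.0113,-0.0565,0]]' --angular '[[0,0,0.52],[0,0,0.52],[0,0,0.52],[0,0,0.52],[0,0,0.52],[0,0,0.52],[0,0,0.52],[0,0,0.52]]' --hand '[1,1,1,1,1,1,1,1]'

```text
clock: 32.47
position: [0.4868, -0.3617, 0.3374]
ee_rot: [-0.0, 0.465, 0.885, 0.001]
contact_force: [-0.6, 0.5, 0.6]
width: 0.0857
gripper_force: 0.0
```

Call:
carry_out --linear '[[-0.0113,-0.0565,0],[-0.0113,-0.0565,0],[0,0,0],[0,0,0],[0,0,0]]' --angular '[[0,0,0.52],[0,0,0.52],[0,0,0],[0,0,0],[0,0,0]]' --hand '[1,1,1,1,1]'

```text
clock: 32.88
position: [0.4758, -0.4167, 0.3372]
ee_rot: [-0.001, 0.429, 0.903, 0.001]
contact_force: [0.1, 0.7, -0.7]
width: 0.0851
gripper_force: 0.0
```

```bash
python3 look.py 7
```

```text
[ 0.4758 -0.4167  0.3372] [-0.8297  0.4033  1.4819  0.0015  1.2581 -1.5143] [-0.0005  0.4289  0.9033  0.001 ]
top 0.02 [475.3, -417.1, 57.6, 73.0, 39.5, array([410., 228.])]
top 0.02 [565.2, 70.1, 58.6, 142.4, -0.1, array([218., 193.])]
top 0.032 [475.3, -413.8, 57.0, 72.2, 39.5, array([410., 228.])]
top 0.032 [564.4, 68.6, 58.0, 141.0, -0.1, array([218., 193.])]
scene 0.02 [478.5, -421.9, 55.8, 70.3, 40.0, array([166., 259.])]
scene 0.02 [561.7, 70.0, 56.9, 139.8, 1.2, array([315., 197.])]
scene 0.032 [485.0, -422.0, 55.1, 69.5, 40.0, array([166., 259.])]
scene 0.032 [567.3, 64.3, 56.3, 138.2, 1.2, array([315., 197.])]
```

Call:
carry_out --linear '[[0,-0.003,-0.06],[0,0,-0.06],[0,0,-0.06],[0,0,-0.06],[0,0,-0.04],[0,0,-0.02],[0,0,-0.016],[0,0,0]]' --angular '[[0,0,0],[0,0,0],[0,0,0],[0,0,0],[0,0,0],[0,0,0],[0,0,0],[0,0,0]]' --hand '[1,1,1,1,1,1,1,1]'

```text
clock: 33.65
position: [0.4759, -0.4181, 0.1788]
ee_rot: [-0.001, 0.428, 0.904, 0.0]
contact_force: [-0.3, 0.5, 0.8]
width: 0.0853
gripper_force: 0.0
```

Call:
carry_out --linear '[[0,0,0],[0,0,0],[0,0,0],[0,0,0],[0,0,0],[0,0,0],[0,0,0],[0,0,0]]' --angular '[[0,0,0],[0,0,0],[0,0,0],[0,0,0],[0,0,0],[0,0,0],[0,0,0],[0,0,0]]' --hand '[0.5,0.5,0.5,0.5,0.5,0.5,0.5,0.5]' --force 50

```text
clock: 34.32
position: [0.4762, -0.4195, 0.1818]
ee_rot: [0.002, 0.429, 0.903, -0.001]
contact_force: [1.1, 0.7, 5.6]
width: 0.0536
gripper_force: 53.4
```

Call:
carry_out --linear '[[0,0,0.02],[0,0,0.05],[0,0,0.06],[0,0,0.06],[0,0,0.06],[0,0,0.05],[0,0,0],[0,0,0]]' --angular '[[0,0,0],[0,0,0],[0,0,0],[0,0,0],[0,0,0],[0,0,0],[0,0,0],[0,0,0]]' --hand '[0.5,0.5,0.5,0.5,0.5,0.5,0.5,0.5]'

```text
clock: 34.98
position: [0.4757, -0.4191, 0.3321]
ee_rot: [0.002, 0.429, 0.903, -0.001]
contact_force: [-0.4, 0.9, -0.9]
width: 0.0533
gripper_force: 52.8
```

Call:
carry_out --linear '[[0.013,0.0532,0],[0.013,0.0532,0],[0.013,0.0532,0],[0.013,0.0532,0],[0.013,0.0532,0],[0.013,0.0532,0],[0.013,0.0532,0]]' --angular '[[0,0,-0.594],[0,0,-0.594],[0,0,-0.594],[0,0,-0.594],[0,0,-0.594],[0,0,-0.594],[0,0,-0.594]]' --hand '[0.5,0.5,0.5,0.5,0.5,0.5,0.5]'

```text
clock: 35.57
position: [0.5206, -0.2311, 0.3279]
ee_rot: [-0.002, 0.573, 0.819, -0.0]
contact_force: [0.5, 0.6, -1.2]
width: 0.0534
gripper_force: 52.8
```

Call:
carry_out --linear '[[0.013,0.0532,0],[0.013,0.0532,0],[0.013,0.0532,0],[0.013,0.0532,0],[0.013,0.0532,0],[0.013,0.0532,0],[0.013,0.0532,0],[0,0,0]]' --angular '[[0,0,-0.594],[0,0,-0.594],[0,0,-0.594],[0,0,-0.594],[0,0,-0.594],[0,0,-0.594],[0,0,-0.594],[0,0,0]]' --hand '[0.5,0.5,0.5,0.5,0.5,0.5,0.5,0.5]'

```text
clock: 36.23
position: [0.5665, -0.0424, 0.328]
ee_rot: [-0.002, 0.699, 0.715, 0.0]
contact_force: [0.1, -0.3, -0.4]
width: 0.0535
gripper_force: 52.8
```

Call:
carry_out --linear '[[0,0,0],[0,0,-0.06],[0,0,-0.06],[0,0,-0.06],[0,0,-0.04],[0,0,-0.03],[0,0,0],[0,0,0]]' --angular '[[0,0,0],[0,0,0],[0,0,0],[0,0,0],[0,0,0],[0,0,0],[0,0,0],[0,0,0]]' --hand '[0.5,0.5,0.5,0.5,0.5,0.5,0.5,0.5]'

```text
clock: 36.9
position: [0.5659, -0.0474, 0.2035]
ee_rot: [-0.001, 0.701, 0.714, -0.001]
contact_force: [0.9, 0.1, -0.2]
width: 0.0537
gripper_force: 52.8
```

```bash
python3 look.py 8
```

```text
[ 0.5659 -0.0474  0.2035] [-0.206   0.4479  1.796  -0.0005  0.901  -0.2243] [-0.0013  0.7005  0.7136 -0.0011]
top 0.02 [571.3, 20.7, 202.8, 243.4, -11.6, array([245., 193.])]
top 0.032 [570.4, 19.7, 200.9, 241.1, -11.6, array([245., 193.])]
scene 0.02 [556.4, -53.3, 49.1, 53.6, 89.6, array([282., 214.])]
scene 0.02 [561.7, 73.9, 56.8, 131.8, 1.4, array([316., 197.])]
scene 0.032 [562.0, -57.6, 48.6, 53.0, 89.6, array([282., 214.])]
scene 0.032 [567.2, 68.1, 56.2, 130.3, 1.4, array([316., 197.])]
```

Call:
carry_out --linear '[[0,0,-0.01],[0,0,-0.007],[0,0,0],[0,0.004,0],[0,0.004,0],[0,0.004,0],[0,0,0],[0,0,0]]' --angular '[[0,0,0],[0,0,0],[0,0,0],[0,0,0],[0,0,0],[0,0,0],[0,0,0],[0,0,0]]' --hand '[0.5,0.5,0.5,0.5,0.5,0.5,0.5,0.5]'

```text
clock: 37.67
position: [0.5667, -0.0403, 0.1964]
ee_rot: [0.0, 0.7, 0.714, 0.0]
contact_force: [-0.2, 0.3, -1.4]
width: 0.0534
gripper_force: 52.8
```

Call:
carry_out --linear '[[0,0.004,0],[0,0,0],[0,0,0]]' --angular '[[0,0,0],[0,0,0],[0,0,0]]' --hand '[0.5,0.5,0.5]'

```text
clock: 37.92
position: [0.5666, -0.0384, 0.1962]
ee_rot: [0.0, 0.7, 0.714, 0.0]
contact_force: [-0.0, 0.2, -1.0]
width: 0.0534
gripper_force: 52.8
```

Call:
carry_out --linear '[[0,0.004,0],[0,0,0],[0,0,0]]' --angular '[[0,0,0],[0,0,0],[0,0,0]]' --hand '[0.5,0.5,0.5]'

```text
clock: 38.17
position: [0.5667, -0.0367, 0.1963]
ee_rot: [0.0, 0.7, 0.714, -0.0]
contact_force: [0.4, -1.4, 0.3]
width: 0.0532
gripper_force: 52.8
```

Call:
carry_out --linear '[[0,0.003,0],[0,0,0],[0,0,0]]' --angular '[[0,0,0],[0,0,0],[0,0,0]]' --hand '[0.5,0.5,0.5]'

```text
clock: 38.42
position: [0.5668, -0.0362, 0.1964]
ee_rot: [0.001, 0.7, 0.714, -0.001]
contact_force: [0.0, -6.3, 0.1]
width: 0.0536
gripper_force: 52.8
```

Call:
carry_out --linear '[[0,0,-0.003],[0,0,-0.003],[0,0,0],[0,0,0],[0,0,0],[0,0,0.04],[0,0,0.06],[0,0,0.06]]' --angular '[[0,0,0],[0,0,0],[0,0,0],[0,0,0],[0,0,0],[0,0,0],[0,0,0],[0,0,0]]' --hand '[0.5,0.5,0.5,0.78,0.78,0.78,0.78,0.78]'

```text
clock: 39.08
position: [0.5661, -0.0345, 0.2731]
ee_rot: [-0.002, 0.7, 0.714, -0.001]
contact_force: [0.6, -0.2, 0.1]
width: 0.0667
gripper_force: 0.0
```

Call:
carry_out --linear '[[0,0,0.04],[-0.05,0,0],[-0.05,0,0],[-0.05,0,0],[-0.0566,0.001,0],[0,0,0],[0,0,0],[0,0,0]]' --angular '[[0,0,0],[0,0,0],[0,0,0],[0,0,0],[0,0,0],[0,0,0],[0,0,0],[0,0,0]]' --hand '[0.78,0.78,0.78,0.78,0.78,0.78,0.78,0.78]'

```text
clock: 39.75
position: [0.4639, -0.0344, 0.2937]
ee_rot: [0.001, 0.7, 0.714, 0.001]
contact_force: [0.2, -0.4, 0.2]
width: 0.0662
gripper_force: 0.0
```

```bash
python3 look.py 9
```

```text
[ 0.4639 -0.0344  0.2937] [-0.224   0.207   1.9037  0.0007  1.0288 -0.2437] [0.0007 0.7002 0.7139 0.0008]
top 0.02 [492.3, 21.9, 208.7, 238.3, 0.1, array([243., 223.])]
top 0.032 [492.1, 20.9, 206.7, 236.0, 0.1, array([243., 223.])]
scene 0.02 [562.0, 34.7, 57.2, 210.8, 0.8, array([306., 203.])]
scene 0.032 [567.6, 29.3, 56.5, 208.4, 0.8, array([306., 203.])]
```

View pics/scene9.png

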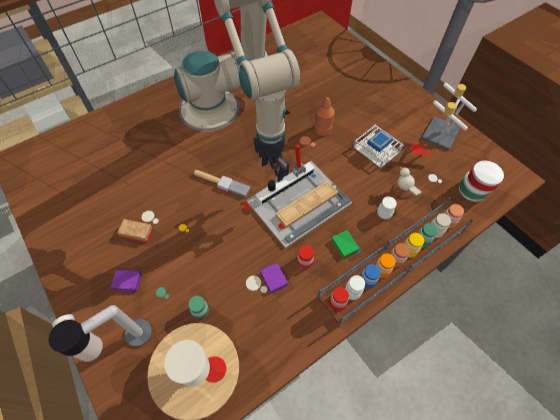

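The three blanks lie in one row at (306,203), the blue plaque is on the rack, and everything is still standing. Now close the fence by its knob.

Call:
carry_out --linear '[[0,0,-0.05],[0,0,-0.05],[0,0,-0.026],[0,0,-0.02],[0,0,0],[0,0,0],[0,0,0],[0,0,0]]' --angular '[[0,0,0],[0,0,0],[0,0,0],[0,0,0],[0,0,0],[0,0,0],[0,0,0],[0,0,0]]' --hand '[0.7,0.7,0.7,0.7,0,0,0,0]' --force 50

```text
clock: 40.52
position: [0.4648, -0.0347, 0.2209]
ee_rot: [0.002, 0.7, 0.714, 0.001]
contact_force: [4.1, 1.1, -4.7]
width: 0.0227
gripper_force: 49.3
```

Call:
carry_out --linear '[[0,0,0],[0,0,0],[0.01,0,0],[0.012,0,0],[0.012,0,0],[0.012,0,0],[0.012,0,0],[0.012,0.001,0]]' --angular '[[0,0,0],[0,0,0],[0,0,0],[0,0,0],[0,0,0],[0,0,0],[0,0,0],[0,0,0]]' --hand '[0,0,0,0,0,0,0,0]'

```text
clock: 41.18
position: [0.496, -0.0341, 0.2209]
ee_rot: [-0.002, 0.7, 0.714, -0.003]
contact_force: [-7.7, -2.5, 7.7]
width: 0.0225
gripper_force: 51.0
```

Call:
carry_out --linear '[[0.012,0,0],[0.012,0,0],[0.012,0,0],[0.012,0,0],[0.012,0.001,0],[0.012,0,0],[0.008,0,0],[0,0,0]]' --angular '[[0,0,0],[0,0,0],[0,0,0],[0,0,0],[0,0,0],[0,0,0],[0,0,0],[0,0,0]]' --hand '[0,0,0,0,0,0,0,0]'

```text
clock: 41.85
position: [0.5366, -0.0335, 0.2209]
ee_rot: [-0.002, 0.7, 0.714, -0.002]
contact_force: [-6.3, -0.8, 6.3]
width: 0.0228
gripper_force: 50.7
```

Call:
carry_out --linear '[[0.007,0,0],[0.007,0,0],[0.006,0,0],[0,0,0],[0,0,0]]' --angular '[[0,0,0],[0,0,0],[0,0,0],[0,0,0],[0,0,0]]' --hand '[0,0,0,0,0]'

```text
clock: 42.27
position: [0.5461, -0.0334, 0.2209]
ee_rot: [-0.002, 0.7, 0.714, -0.002]
contact_force: [-6.1, 0.0, 7.4]
width: 0.0224
gripper_force: 50.7
```

Call:
carry_out --linear '[[0.004,0,0],[0,0,0],[0,0,0]]' --angular '[[0,0,0],[0,0,0],[0,0,0]]' --hand '[0,0,0]'

```text
clock: 42.52
position: [0.5479, -0.0333, 0.2209]
ee_rot: [-0.003, 0.7, 0.714, -0.002]
contact_force: [-6.6, -0.3, 6.8]
width: 0.0223
gripper_force: 50.8
```

Call:
carry_out --linear '[[0.004,0,0],[0,0,0],[0,0,0]]' --angular '[[0,0,0],[0,0,0],[0,0,0]]' --hand '[0,0,0]'

```text
clock: 42.77
position: [0.5498, -0.0333, 0.2209]
ee_rot: [-0.003, 0.7, 0.714, -0.002]
contact_force: [-7.2, 1.3, 7.1]
width: 0.0227
gripper_force: 50.8
```

Call:
carry_out --linear '[[0.004,0,0],[0,0,0],[0,0,0]]' --angular '[[0,0,0],[0,0,0],[0,0,0]]' --hand '[0,0,0]'

```text
clock: 43.02
position: [0.551, -0.0333, 0.2209]
ee_rot: [-0.003, 0.7, 0.714, -0.003]
contact_force: [-9.3, -0.3, 10.0]
width: 0.023
gripper_force: 51.3
```

Call:
carry_out --linear '[[0.004,0,0],[0,0,0],[0,0,0]]' --angular '[[0,0,0],[0,0,0],[0,0,0]]' --hand '[0,0,0]'

```text
clock: 43.27
position: [0.5516, -0.0333, 0.2208]
ee_rot: [-0.005, 0.7, 0.714, -0.005]
contact_force: [-14.5, -1.6, 12.2]
width: 0.0228
gripper_force: 52.1
```

Call:
carry_out --linear '[[0.004,0,0],[0,0,0],[0,0,0]]' --angular '[[0,0,0],[0,0,0],[0,0,0]]' --hand '[0,0,0]'

```text
clock: 43.52
position: [0.5523, -0.0333, 0.2208]
ee_rot: [-0.006, 0.7, 0.714, -0.006]
contact_force: [-17.6, -1.9, 15.4]
width: 0.0224
gripper_force: 53.2
```

Call:
carry_out --linear '[[0.005,0,0],[0,0,0],[0,0,0],[-0.006,0,0],[-0.006,0,0],[0,0,0],[0,0,0],[0,0,0]]' --angular '[[0,0,0],[0,0,0],[0,0,0],[0,0,0],[0,0,0],[0,0,0],[0,0,0],[0,0,0]]' --hand '[0,0,0,0,0,0.6,0.6,0.6]'

```text
clock: 44.18
position: [0.5553, -0.0337, 0.2207]
ee_rot: [0.001, 0.7, 0.714, 0.0]
contact_force: [-0.0, -0.9, 1.4]
width: 0.0513
gripper_force: 0.0
```

Call:
carry_out --linear '[[0,0,0.05],[0,0,0.07],[0,0,0.07],[0,0,0.07],[0,0,0.06],[0,0,0.04],[0,0,0],[0,0,0]]' --angular '[[0,0,0],[0,0,-0.98],[0,0,-0.98],[0,0,-0.98],[0,0,-0.98],[0,0,-0.98],[0,0,-0.98],[0,0,-0.98]]' --hand '[0.6,0.6,0.6,0.6,0.6,0.6,0.6,0.6]'

```text
clock: 44.85
position: [0.5556, -0.0336, 0.4026]
ee_rot: [0.002, 0.868, 0.496, 0.002]
contact_force: [-0.1, 0.1, -0.8]
width: 0.0512
gripper_force: 0.0
```

Call:
carry_out --linear '[[0,0,0],[0,0,0],[0,0,0],[0,0,0],[0,0,0],[0,0,0],[0,0,0],[0,0,0]]' --angular '[[0,0,-0.98],[0,0,-0.98],[0,0,-0.98],[0,0,-0.98],[0,0,-0.98],[0,0,-0.98],[0,0,-0.98],[0,0,-0.98]]' --hand '[0.5,0.5,0.5,0.5,0.5,0.5,0.5,0.5]'

```text
clock: 45.52
position: [0.5553, -0.0336, 0.4003]
ee_rot: [0.0, 0.979, 0.204, 0.0]
contact_force: [0.5, -0.5, -1.3]
width: 0.0424
gripper_force: 0.0
```

Call:
carry_out --linear '[[0,0,0],[0,0,0],[0,0,0],[0,0,0],[0,0,0],[0,0,0],[0,0,0]]' --angular '[[0,0,-0.98],[0,0,-0.98],[0,0,-0.98],[0,0,-0.98],[0,0,-0.98],[0,0,0],[0,0,0]]' --hand '[0.5,0.5,0.5,0.5,0.5,0.5,0.5]'

```text
clock: 46.1
position: [0.5552, -0.0336, 0.4002]
ee_rot: [0.0, 1.0, 0.012, 0.0]
contact_force: [0.5, -0.0, -0.3]
width: 0.0427
gripper_force: 0.0
```

```bash
python3 look.py 10; python3 - <<'E'
from h import *
a=cv2.imread('pics/scene10.png'); b=cv2.imread('pics/top10.png')
A=cv2.resize(a[130:250,230:360],None,fx=3,fy=3,interpolation=cv2.INTER_CUBIC);B=cv2.resize(b[140:260,170:305],None,fx=3,fy=3,interpolation=cv2.INTER_CUBIC)
cv2.imwrite('pics/c10.png',np.hstack([A,B]))
E
```

```text
[ 0.5552 -0.0336  0.4002] [-0.1855  0.2501  1.5526 -0.0001  1.3387  1.3612] [0.0001 0.9999 0.0121 0.0001]
top 0.02 [472.4, 144.6, 27.4, 159.6, 76.9, array([190., 230.])]
top 0.02 [626.1, 22.5, 145.2, 228.6, -10.5, array([235., 170.])]
top 0.032 [472.4, 142.4, 27.1, 158.0, 76.9, array([190., 230.])]
top 0.032 [624.6, 21.5, 143.8, 226.4, -10.5, array([235., 170.])]
scene 0.02 [586.8, 35.3, 55.9, 210.4, 1.2, array([311., 208.])]
scene 0.032 [592.0, 29.9, 55.2, 208.0, 1.2, array([311., 208.])]
```

View pics/c10.png

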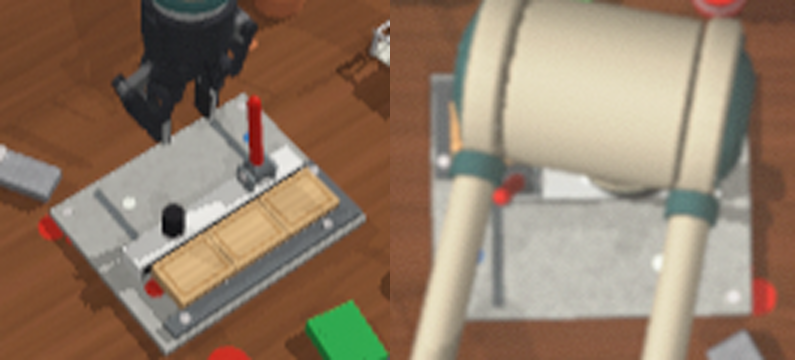

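Call:
carry_out --linear '[[-0.008,0.055,0],[-0.008,0.055,0],[-0.008,0.055,0],[-0.008,0.055,0],[0,0,0],[0,0,-0.06],[0,0,-0.06],[0,0,-0.05]]' --angular '[[0,0,-0.05],[0,0,0],[0,0,0],[0,0,0],[0,0,0],[0,0,0],[0,0,0],[0,0,0]]' --hand '[0.6,0.6,0.6,0.6,0.6,0.6,0.6,0.6]'

```text
clock: 46.87
position: [0.5386, 0.0765, 0.3142]
ee_rot: [0.0, 1.0, 0.01, 0.0]
contact_force: [0.2, -0.2, -0.5]
width: 0.0515
gripper_force: 0.0
```

Call:
carry_out --linear '[[0,0,-0.018],[0,0,0],[0,0,0],[0,0,0],[0,0,0],[0,0,0],[0,0,0],[0,0,0]]' --angular '[[0,0,0],[0,0,0],[0,0,0],[0,0,0],[0,0,0],[0,0,0],[0,0,0],[0,0,0]]' --hand '[0.6,0.6,0,0,0,0,0,0]' --force 40

```text
clock: 47.53
position: [0.5396, 0.0764, 0.3081]
ee_rot: [0.0, 1.0, 0.009, 0.002]
contact_force: [0.1, -1.2, 6.0]
width: 0.0124
gripper_force: 39.1
```

Call:
carry_out --linear '[[-0.012,0,-0.0014],[-0.0174,0,-0.004],[-0.0172,-0.0005,-0.0056],[-0.0164,-0.0005,-0.0074],[-0.0156,-0.0005,-0.0088],[-0.0146,-0.0005,-0.0104],[-0.0136,-0.0005,-0.012],[-0.0122,-0.0005,-0.0132]]' --angular '[[0,0,0],[0,0,0],[0,0,0],[0,0,0],[0,0,0],[0,0,0],[0,0,0],[0,0,0]]' --hand '[0,0,0,0,0,0,0,0]'

```text
clock: 48.2
position: [0.4796, 0.0751, 0.2772]
ee_rot: [-0.0, 1.0, 0.009, 0.002]
contact_force: [-2.2, -0.3, 11.0]
width: 0.0124
gripper_force: 46.4
```

Call:
carry_out --linear '[[-0.011,0,-0.0142],[-0.0092,0,-0.0154],[-0.008,0,-0.0162],[-0.006,0,-0.017],[-0.0045,0,-0.0174],[-0.0026,0,-0.018],[-0.001,0,-0.018],[0,0,0]]' --angular '[[0,0,0],[0,0,0],[0,0,0],[0,0,0],[0,0,0],[0,0,0],[0,0,0],[0,0,0]]' --hand '[0,0,0,0,0,0,0,0]'

```text
clock: 48.87
position: [0.4579, 0.0749, 0.2166]
ee_rot: [0.0, 1.0, 0.009, 0.0]
contact_force: [-0.3, -0.4, 3.2]
width: 0.0122
gripper_force: 52.3
```

Call:
carry_out --linear '[[0,0,-0.004],[0,0,-0.004],[0,0,0],[0,0,0]]' --angular '[[0,0,0],[0,0,0],[0,0,0],[0,0,0]]' --hand '[0,0,0,0]'

```text
clock: 49.2
position: [0.458, 0.0748, 0.2135]
ee_rot: [0.0, 1.0, 0.009, 0.0]
contact_force: [-2.8, -0.7, 4.6]
width: 0.0122
gripper_force: 53.4
```

Call:
carry_out --linear '[[0,0,0],[0,0,0],[0,0,0],[0,0,0.05],[0,0,0.06],[0,0,0],[0,0,0],[0,0,0]]' --angular '[[0,0,0],[0,0,0],[0,0,0],[0,0,0],[0,0,0],[0,0,0],[0,0,0],[0,0,0]]' --hand '[0.6,0.6,0.6,0.6,0.6,0,0,0]'

```text
clock: 49.87
position: [0.4578, 0.075, 0.2673]
ee_rot: [0.0, 1.0, 0.009, -0.0]
contact_force: [-0.3, 0.8, -0.2]
width: 0.015
gripper_force: 0.0
```

Call:
carry_out --linear '[[0,0,0],[0,0,0],[0,0,0],[0,0,-0.03],[0,0,-0.014],[0,0,-0.005],[0,0,0],[0,0,0]]' --angular '[[0,0,0],[0,0,0],[0,0,0],[0,0,0],[0,0,0],[0,0,0],[0,0,0],[0,0,0]]' --hand '[0,0,0,0,0,0,0,0]'

```text
clock: 50.53
position: [0.458, 0.0749, 0.2428]
ee_rot: [0.0, 1.0, 0.009, -0.001]
contact_force: [-0.2, 0.2, 0.4]
width: -0.0002
gripper_force: 0.3
```

Call:
carry_out --linear '[[0,0,-0.004],[0,0,-0.004],[0,0,0],[0,0,0]]' --angular '[[0,0,0],[0,0,0],[0,0,0],[0,0,0]]' --hand '[0,0,0,0]'

```text
clock: 50.87
position: [0.4578, 0.075, 0.2401]
ee_rot: [0.0, 1.0, 0.009, -0.0]
contact_force: [-3.3, -0.5, 9.4]
width: 0.0
gripper_force: 5.0
```

Call:
carry_out --linear '[[0,0,-0.003],[0,0,-0.003],[0,0,0],[0,0,0]]' --angular '[[0,0,0],[0,0,0],[0,0,0],[0,0,0]]' --hand '[0,0,0,0]'

```text
clock: 51.2
position: [0.4576, 0.075, 0.2392]
ee_rot: [0.0, 1.0, 0.009, -0.0]
contact_force: [-7.9, -0.4, 28.9]
width: -0.0002
gripper_force: 14.1
```

Call:
carry_out --linear '[[0,0,0.03],[0,0,0.07],[0,0,0.07],[0,0,0.07],[-0.05,-0.06,0.06],[-0.05,-0.06,0],[0,-0.07,0],[0,0,0]]' --angular '[[0,0,0],[0,0,0],[0,0,0],[0,0,0],[0,0,0],[0,0,0],[0,0,0],[0,0,0]]' --hand '[0,0,0,0,0,0,0,0]'

```text
clock: 51.87
position: [0.4112, -0.0194, 0.3824]
ee_rot: [0.002, 1.0, 0.007, 0.001]
contact_force: [0.3, -0.5, 0.3]
width: -0.0001
gripper_force: 0.0
```

Call:
carry_out --linear '[[0,-0.07,0],[0,-0.07,0],[0,-0.07,0],[0,-0.07,0],[0,-0.07,0],[0,-0.07,0],[0,0,0],[0,0,0]]' --angular '[[0,0,0],[0,0,0],[0,0,0],[0,0,0],[0,0,0],[0,0,0],[0,0,0],[0,0,0]]' --hand '[0,0,0,0,0,0,0,0]'

```text
clock: 52.53
position: [0.4123, -0.2269, 0.381]
ee_rot: [-0.0, 1.0, 0.007, -0.0]
contact_force: [-0.6, 0.6, -0.7]
width: -0.0004
gripper_force: 0.0
```

```bash
python3 look.py 11; python3 - <<'E'
from h import *
b=cv2.imread('pics/top11.png')
cv2.imwrite('pics/c11.png',cv2.resize(b[100:310,55:320],None,fx=2.85,fy=2.85,interpolation=cv2.INTER_CUBIC))
E
```

```text
[ 0.4123 -0.2269  0.381 ] [-0.6512  0.1344  1.7536  0.0004  1.2545  0.9047] [-0.0004  1.      0.0074 -0.0002]
top 0.02 [592.5, 35.1, 56.9, 213.5, 1.4, array([232., 183.])]
top 0.032 [591.4, 33.9, 56.4, 211.4, 1.4, array([232., 183.])]
scene 0.02 [587.3, 35.4, 56.3, 210.4, 1.0, array([311., 208.])]
scene 0.032 [592.6, 30.0, 55.6, 208.0, 1.0, array([311., 208.])]
```

View pics/c11.png

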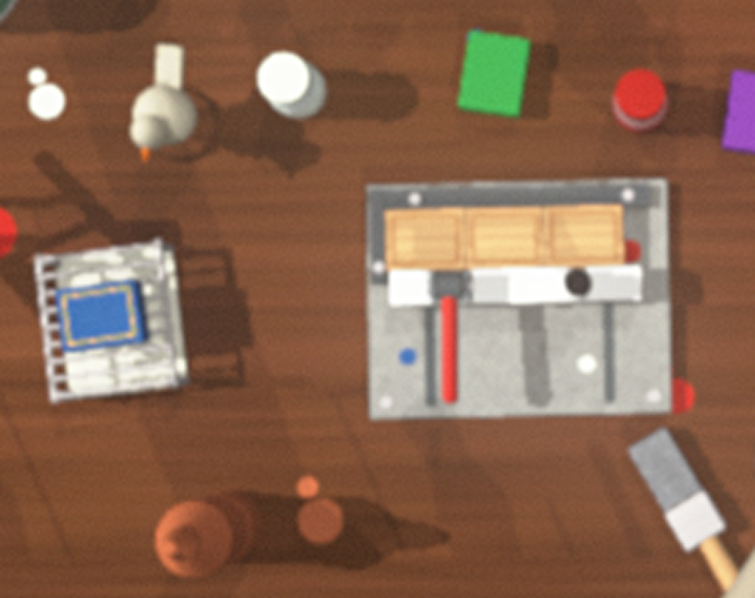

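The final view shows the row packed in the jig at (505,237), the fence closed and the lever lying down at (448,350). The blue plaque is centred on the rack at (100,316), and the jars, bottle and bird are all standing. Handing in.

```bash
python3 -c "
from rig import manip
print(manip.sign_off())"
```

```text
the job is handed in; nothing more can be done
None
```

The job is handed in: the blue plaque is on the middle of the rack, all three blanks are packed in the jig with the fence closed and the cam lever pressed fully down, and nothing was knocked over; the judge's result was not shown.

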